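# Fetch the gold standard from behind the objective canisters

## Task

Get the gold-chip calibration standard ready for measuring: first clear both tall canisters out of the shelf and park each on the disc of its own colour, then take the gold standard from the back row and set it centrally on the round metal chuck of the stage while both canisters are parked, and finally put each canister back centred on the circle that it came from. Keep these three things upright and set them down rather than dropping them, and leave the white-chip and blue-chip standards where they are.

Things in the scene. Friction and masses are not known exactly. Their poses are not given: they have to be found in the camera images.
- can_red: Tall round objective canister, white body with a red screw lid and red band: 50 mm diameter over its whole height, 110 mm tall, about 0.3 kg. Starts upright in the front row of the shelf on one of its two circles; which one varies. Origin: centre of its underside, z up. The heading (yaw) of the round thing does not matter.
- can_yellow: Tall round objective canister, white body with a yellow screw lid and yellow band: 50 mm diameter over its whole height, 110 mm tall, about 0.3 kg. Starts upright in the front row of the shelf on one of its two circles; the red one has the other circle. Origin: centre of its underside, z up. The heading (yaw) of the round thing does not matter.
- std_gold: Low round calibration standard: black holder of 50 mm diameter, 34 mm tall (0.16 kg), with a small square gold chip (26 mm, 2 mm thick) on top. The one to fetch: stands in the back row near the middle, close behind the two canisters, too low to be gripped past them. Origin: centre of its underside, z up. The heading (yaw) of the round thing does not matter.
- std_white: Low round calibration standard: black holder of 50 mm diameter, 34 mm tall (0.16 kg), with a small square white chip (26 mm, 2 mm thick) on top. To be left alone: stands at one end of the back row, left or right. Origin: centre of its underside, z up.
- std_blue: Low round calibration standard: black holder of 50 mm diameter, 34 mm tall (0.16 kg), with a small square blue chip (26 mm, 2 mm thick) on top. To be left alone: stands at the other end of the back row. Origin: centre of its underside, z up.
- shelf: Fixed low shelf, open above: grey deck 180 (x, away from the robot) by 330 mm (y), 40 mm above the table. A steel rail along the front (-x) edge rises 32 mm above the deck; white back and end walls 35 mm. Two white-outlined circles (76 mm) at x -35, y +48 and -48 mm are the canisters' places; the standards stand at x +23: gold at y near 0, others near +105 and -105. Origin: under the centre, at table height.
- stage: Fixed dark square sample stage, 100 x 100 x 20 mm, with a round bright metal chuck of 76 mm diameter in its middle, whose flat top is 32 mm above the table. Origin: under its centre, at table height.
- pad_red: Flat fixed red disc on the table, 80 mm diameter, 3 mm thick: the parking place of the red canister. The two discs and the stage lie left, right and in the middle in front of the shelf, in any order. Origin: centre of its underside, at table height.
- pad_yellow: Flat fixed yellow disc on the table, 80 mm diameter, 3 mm thick: the parking place of the yellow canister. The two discs and the stage lie left, right and in the middle in front of the shelf, in any order. Origin: centre of its underside, at table height.
There are look-alikes about, which are no part of the job. Several things have the shape of the stage; the one meant has the colours described above.

How it is judged:
By the outcome, as a careful person would: the job done as asked, in the order asked, and still so for the second after the job is handed in, with the robot touching nothing.
It also fails if it takes over 141 s, if anything falls off the work surface, if the arm or the gripper's body presses on something with over 40 N, if the wrist force passes 120 N, or if a joint passes its speed limit or range.

## Robot

A 6-joint arm with a two-finger parallel gripper is mounted at the origin on the work surface. World frame = base frame: x ahead of the robot, y to its left, z up, the work surface at z = 0. Lengths are in m, angles in rad, forces in N, time in s.
With the tool pointing down it reaches from about 0.275 to 0.85 m from the base axis. Payload 19 kg.
Tool frame: the origin (TCP) lies midway between the tips of the shut fingers; the grasp point (between the pads) lies 19 mm behind it; z points along the fingers, x is the direction in which the jaws open and shut, and the axes are right-handed (so a half turn about z gives the same grasp; the last joint's range is limited). The gripper opens to 85 mm and grips with 20 to 120 N. Pads are 22 mm wide; open, the fingers measure 114 mm over their backs; the gripper's body (76 mm by 85 mm) begins 54 mm behind the grasp point. The pads swing forward as they close: fully open they stand 13 mm farther back than shut.
Start: joints at [-1.341, 0.15, 1.437, -0, 1.554, -0.134], TCP at [0.205, -0.537, 0.231] pointing down, gripper open.
Joint ranges: [-2.8, 2.8], [-0.68, 2.1], [0.12, 2.68], [-1.39, 4.53], [0.16, 2.79], [-2.81, 2.81]. Speed limits (rad/s): [1.89, 1.89, 2.22, 3.01, 3.01, 3.01].

## Interface

Orientations are given as a unit quaternion [x, y, z, w].
In Python, from station import robot gives the robot as it stands.
- The arm moves only by the shell command python3 -m handwheel 'ROWS' [FORCE]. ROWS is JSON, a list of rows, each an object of numbers: "x", "y", "z": the shift along the tool's x, y, z in mm; "ax", "ay", "az": the turn, a rotation vector about the tool's x, y, z in degrees; "claw": the opening, from 0 (shut) to 1 (fully open). In form: [{"x": .., "y": .., "z": .., "ax": .., "ay": .., "az": .., "claw": ..}, ...]. A call has 1 to 8 rows; each row is the pose to reach, as a shift and turn from the pose measured when the call began, along the tool's axes at that moment; what a row does not reach only later rows make up. A row lasts 1/12 s, in which the tool goes at most 41.7 mm and 7.16 degrees, less where a joint would pass 70% of its speed; a pose out of reach is approached as far as the arm can. A call with a gripper value outside its range is refused whole. The fingers move at their own pace and stop on an object; FORCE is the grip in N (left out, the last holds). Time passes only in rows, so rows that repeat a pose let the fingers close. It gives the time, the measured TCP pose, the force and the opening at its end, in the units of the state.
- robot.get_state(): the state, without advancing time (a new reading comes with each control period).
- robot.grab_frame(name): name is "scene" or "top" or "wrist"; returns (picture, depth): 384x512x3 uint8, blue, green, red; 384x512 float32, m along the optical axis (not along the pixel's ray), 0 where there is no reading.
- robot.camera_params(name): a dict with "K" (3x3 intrinsics, pixels), "dist" ([k1, k2, p1, p2, k3] as OpenCV has them; the pictures are not rectified), "R" (3x3) and "t" (3): a world point X has camera coordinates R X + t; the wrist camera has in their place "mount" (4x4, takes a point from camera to tool coordinates, whose origin is the TCP and whose axes are the tool frame's). Camera axes: x right, y down, z forward; pixel columns grow to the right and rows downward; lengths in m; the calibration is good to about 2 mm. A picture is of the moment at which its call begins: read the wrist's pose just before it. camera_params takes no time and is no camera call.
- robot.finish_job(): hands the job in, once; it reports no verdict.
The state is a dict: "clock": time; "qpos": joint angles; "joint_vel": joint speeds; "joint_torque": joint torques, N m; "position": TCP position; "tool_rot": TCP orientation; "wrist_force": force on the tool from outside, world axes, zero at the start; "moment": the same for the moment, N m; "grip_width": finger opening in m.
Only numpy, scipy, OpenCV 4.12 (cv2) and the standard library are available. Lean on these libraries where they do the work, as an engineer would, in place of code of your own. Each camera call takes 0.05 s, during which the arm holds its last target.

## Working session

There is one attempt and no reset: what is moved stays moved. The work goes in short steps, Python scripts to look and compute and a shell command to move; the robot and the scene stay as the last step left them, time stands still between calls to the robot, and variables do not carry over. Pictures are saved under pics/ and viewed, and the job is handed in when it is done.

```bash
ls; mkdir -p pics; cat > h.py <<'E'
import numpy as np, cv2
from scipy.spatial.transform import Rotation as Rn
from station import robot
def px2plane(name,uv,z,st=None):
    p=robot.camera_params(name);K=np.array(p["K"]);d=np.array(p["dist"])
    n=cv2.undistortPoints(np.array(uv,float).reshape(-1,1,2),K,d).reshape(-1,2)
    ray=np.c_[n,np.ones(len(n))]
    if "R" in p:
        R=np.array(p["R"]);t=np.array(p["t"]).ravel();c=-R.T@t;r=ray@R
    else:
        M=np.array(p["mount"]);T=np.eye(4);T[:3,:3]=Rn.from_quat(st["tool_rot"]).as_matrix();T[:3,3]=st["position"]
        W=T@M;c=W[:3,3];r=ray@W[:3,:3].T
    return c+r*((z-c[2])/r[:,2])[:,None]
E
python3 - <<'E'
from h import *
for n in ("top","scene"):
    im,d=robot.grab_frame(n);cv2.imwrite(f"pics/{n}0.png",im);np.save(f"pics/{n}0.npy",d)
    print(robot.camera_params(n))
s=robot.get_state();print(s)
print(robot.camera_params("wrist"))
E
```

```text
pics
{'K': array([[474.1864196 ,   0.        , 247.43160044],
       [  0.        , 474.1864196 , 185.84326969],
       [  0.        ,   0.        ,   1.        ]]), 'dist': array([-0.04102056,  0.        ,  0.        ,  0.        ,  0.        ]), 'R': array([[ 2.61283944e-02, -9.99656569e-01,  2.01252112e-03],
       [-9.93770129e-01, -2.61926249e-02, -1.08327639e-01],
       [ 1.08343149e-01,  8.30443905e-04, -9.94113209e-01]]), 't': array([1.25636926e-03, 4.84403564e-01, 1.35771933e+00])}
{'K': array([[455.47424135,   0.        , 256.3395059 ],
       [  0.        , 455.47424135, 184.60150087],
       [  0.        ,   0.        ,   1.        ]]), 'dist': array([-0.04037967,  0.        ,  0.        ,  0.        ,  0.        ]), 'R': array([[ 0.27011312,  0.96282086,  0.00385881],
       [ 0.71416869, -0.19766419, -0.67148488],
       [-0.6457569 ,  0.18413272, -0.74100821]]), 't': array([-0.13222839, -0.29052039,  1.68998484])}
{'clock': 0.1, 'qpos': array([-1.34099641e+00,  1.50925502e-01,  1.43794664e+00,  2.52686887e-05,
        1.55382062e+00, -1.33976047e-01]), 'joint_vel': ar
[... 419 characters left out ...]
02,  0.3954074 ]), 'moment': array([ 0.0317986 ,  0.00432199, -0.0008864 ]), 'grip_width': 0.08572547884112247}
{'K': array([[304.6643119 ,   0.        , 254.50211263],
       [  0.        , 304.6643119 , 187.7323794 ],
       [  0.        ,   0.        ,   1.        ]]), 'dist': array([0.00313286, 0.        , 0.        , 0.        , 0.        ]), 'mount': array([[ 9.99999738e-01,  7.66930123e-05, -7.19581278e-04,
         1.01264025e-03],
       [ 1.25566080e-04,  9.60895543e-01,  2.76911068e-01,
        -7.21514452e-02],
       [ 7.12679587e-04, -2.76911086e-01,  9.60895282e-01,
        -1.42126618e-01],
       [ 0.00000000e+00,  0.00000000e+00,  0.00000000e+00,
         1.00000000e+00]])}
```

View pics/top0.png

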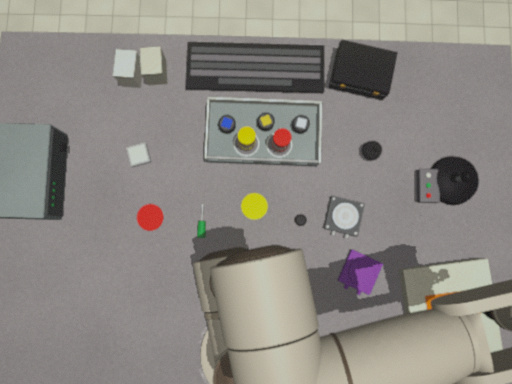

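View pics/scene0.png

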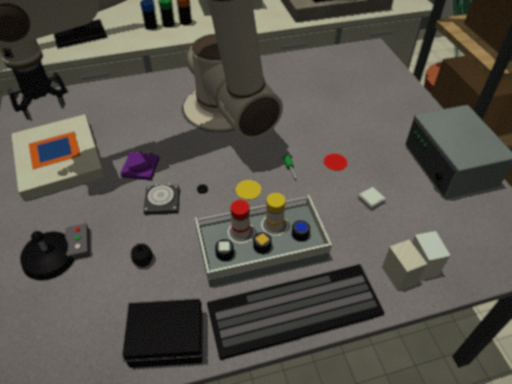

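The top view shows the shelf centred near (264,131): yellow lid (247,136), red lid (282,138), gold chip (265,121), blue (227,124), white (302,124). The pads are red (150,217) and yellow (254,206), and the dark stage with the bright chuck is at (345,216). Next I'll measure these.

```bash
cat > seg.py <<'E'
from h import *
def comps(im,lo,hi,amin=20,box=None):
    hsv=cv2.cvtColor(im,cv2.COLOR_BGR2HSV);m=cv2.inRange(hsv,np.array(lo),np.array(hi))
    n,l,s,c=cv2.connectedComponentsWithStats(m)
    return [(tuple(c[i].round(1)),int(s[i,4]),s[i,:4].tolist()) for i in range(1,n) if s[i,4]>=amin]
E
python3 - <<'E'
from seg import *
im=cv2.imread("pics/top0.png");d=np.load("pics/top0.npy")
for nm,lo,hi in (("red",(0,150,90),(8,255,255)),("red2",(172,150,90),(180,255,255)),("yel",(22,150,90),(34,255,255)),("blue",(105,120,60),(130,255,255)),("purple",(131,80,40),(160,255,255)),("bright",(0,0,150),(180,60,255))):
    print(nm,comps(im,lo,hi))
g=lambda uv,z:px2plane("top",[uv],z)[0].round(4)
for nm,uv,z in (("stage",(345,216),.032),("padR",(150,217),.003),("padY",(254,206),.003)): print(nm,g(uv,z))
cv2.imwrite("pics/crop0.png",cv2.resize(im[85:250,120:380],None,fx=3,fy=3,interpolation=cv2.INTER_CUBIC))
E
```

```text
red [((np.float64(281.6), np.float64(137.4)), 252, [273, 129, 18, 18]), ((np.float64(149.7), np.float64(216.9)), 520, [137, 204, 26, 26])]
red2 []
yel [((np.float64(265.6), np.float64(119.9)), 69, [261, 115, 10, 10]), ((np.float64(246.1), np.float64(135.6)), 256, [238, 127, 17, 18]), ((np.float64(253.8), np.float64(205.7)), 525, [241, 193, 26, 26])]
blue [((np.float64(226.4), np.float64(122.5)), 88, [221, 117, 11, 12])]
purple [((np.float64(359.8), np.float64(272.0)), 1229, [338, 250, 45, 45])]
bright [((np.float64(271.1), np.float64(18.6)), 19354, [0, 0, 512, 52]), ((np.float64(150.4), np.float64(59.5)), 589, [139, 46, 23, 28]), ((np.float64(124.0), np.float64(62.4)), 597, [112, 48, 25, 29]), ((np.float64(270.2), np.float64(130.4)), 3115, [205, 95, 118, 68]), ((np.float64(301.1), np.float64(122.4)), 90, [296, 118, 11, 10]), ((np.float64(137.2), np.float64(153.6)), 404, [125, 142, 25, 24]), ((np.float64(428.2), np.float64(174.6)), 21, [426, 172, 5, 6]), ((np.float64(27.2), np.float64(186.5)), 22, [23, 183, 10, 9]), ((np.float64(35.0), np.float64(196.6)), 31, [32, 190, 7, 16]), ((np.float64(345.1), np.float64(215.5)), 554, [332, 203, 27, 26]), ((np.float64(201.6), np.float64(211.7)), 32, [200, 204, 4, 17]), ((np.float64(266.7), np.float64(301.4)), 7061, [218, 252, 97, 97]), ((np.float64(463.0), np.float64(275.8)), 1478, [429, 258, 63, 36]), ((np.float64(431.2), np.float64(348.7)), 8584, [344, 293, 168, 91]), ((np.float64(206.2), np.float64(302.5)), 40, [204, 295, 5, 16]), ((np.float64(417.3), np.float64(307.4)), 113, [409, 303, 17, 10]), ((np.float64(205.4), np.float64(360.1)), 405, [199, 327, 15, 57]), ((np.float64(292.3), np.float64(365.2)), 3722, [236, 335, 112, 49]), ((np.float64(491.9), np.float64(378.4)), 431, [466, 370, 46, 14])]
stage [ 0.4033 -0.2705  0.032 ]
padR [0.3867 0.299  0.003 ]
padY [ 0.4274 -0.007   0.003 ]
```

View pics/crop0.png

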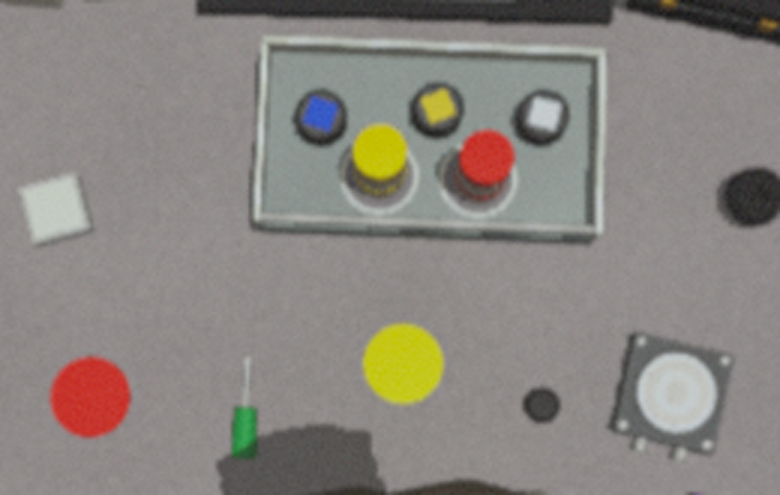

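```bash
python3 - <<'E'
from seg import *
im=cv2.imread("pics/top0.png")
g=lambda uv,z:px2plane("top",[uv],z)[0].round(4)
for nm,uv,z in (("stage",(345.1,215.5),.032),("padR",(149.7,216.9),.003),("padY",(253.8,205.7),.003),("canR",(281.6,137.4),.15),("canY",(246.1,135.6),.15),("gold",(265.6,119.9),.076),("blue",(226.4,122.5),.076),("white",(301.1,122.4),.076),("circY",(246.7,144.3),.04),("circR",(279.3,145.7),.04)): print(nm,g(uv,z))
# shelf outer boundary, walls top (x4 crop)
c=cv2.resize(im[88:172,195:335],None,fx=5.6,fy=5.6,interpolation=cv2.INTER_CUBIC);cv2.imwrite("pics/shelf.png",c)
# shelf end/back walls: bright thin contour
hsv=cv2.cvtColor(im,cv2.COLOR_BGR2HSV);m=cv2.inRange(hsv,(0,0,150),(180,60,255))
n,l=cv2.connectedComponents(m);k=(l==l[100,265])|(l==l[97,240])
k=(l==l[130,206]) if l[130,206] else k
print(k.sum());r=cv2.minAreaRect(np.argwhere(k)[:,::-1].astype(np.float32));b=cv2.boxPoints(r);print(r,b);P=px2plane("top",b,.0735);print(P.round(4),P.mean(0))
E
```

```text
stage [ 0.4047 -0.2708  0.032 ]
padR [0.387  0.2999 0.003 ]
padY [ 0.4282 -0.0064  0.003 ]
canR [ 0.6041 -0.0745  0.15  ]
canY [0.6065 0.021  0.15  ]
gold [ 0.6698 -0.0331  0.076 ]
blue [0.6592 0.0787 0.076 ]
white [ 0.6652 -0.1347  0.076 ]
circY [0.6046 0.0193 0.04  ]
circR [ 0.603  -0.0759  0.04  ]
3115
((263.4801025390625, 128.51846313476562), (117.45161437988281, 62.6459846496582), 2.2025978565216064) [[203.59386 157.5613 ]
 [206.00151  94.96159]
 [323.36633  99.47563]
 [320.95868 162.07533]]
[[ 0.5565  0.1404  0.0735]
 [ 0.7394  0.1402  0.0735]
 [ 0.7353 -0.1984  0.0735]
 [ 0.5524 -0.1929  0.0735]] [ 0.64590479 -0.02767437  0.0735    ]
```

View pics/shelf.png

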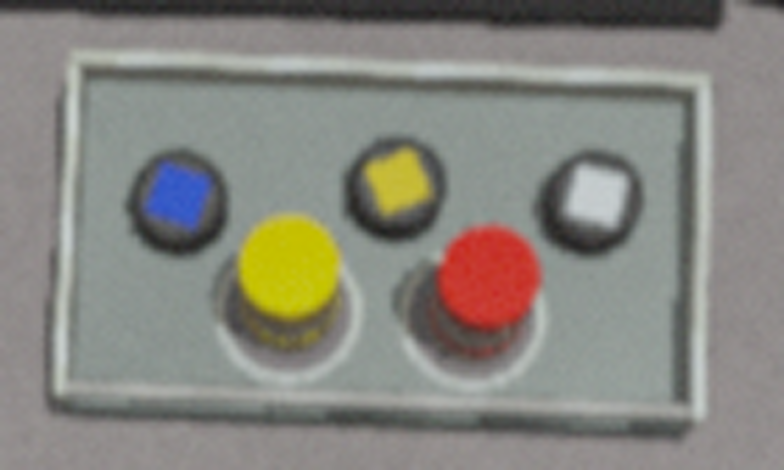

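```bash
cat > plan.py <<'E'
from h import *
import sys
def plan(x,y,z,yaw=None):
    s=robot.get_state();R=Rn.from_quat(s["tool_rot"]);p=np.array(s["position"])
    M=R.as_matrix();cy=np.degrees(np.arctan2(M[1,0],M[0,0]))
    if yaw is None: yaw=cy
    T=Rn.from_euler("z",yaw,degrees=True)*Rn.from_euler("x",180,degrees=True)
    print("clk %.2f"%s["clock"],"pos",(p*1e3).round(1),"yaw %.1f"%cy,"grip %.1f"%(s["grip_width"]*1e3),"F",np.array(s["wrist_force"]).round(1))
    print("shift mm",(R.inv().apply(np.array([x,y,z])-p)*1e3).round(1),"turn",(R.inv()*T).as_rotvec(degrees=True).round(1))
if __name__=="__main__": plan(*[float(a) for a in sys.argv[1:]])
E
python3 plan.py 0.56 -0.0745 0.26 0
```

```text
clk 0.10 pos [ 204.5 -537.2  230.8] yaw -69.2 grip 85.7 F [-0.1 -0.4  0.4]
shift mm [-305.9 -496.8  -28.8] turn [ -0.    0.  -69.2]
```

```bash
python3 -m handwheel '[{"x":-10,"y":-16,"z":-5,"az":-3},{"x":-25,"y":-40,"z":-15,"az":-8},{"x":-45,"y":-73,"z":-28,"az":-14},{"x":-65,"y":-106,"z":-29,"az":-20},{"x":-85,"y":-138,"z":-29,"az":-26},{"x":-105,"y":-170,"z":-29,"az":-32},{"x":-122,"y":-198,"z":-29,"az":-38},{"x":-135,"y":-219,"z":-29,"az":-44}]' 40; python3 plan.py 0.56 -0.0745 0.26 0
```

```text
clk 0.10 pos [ 204.5 -537.2  230.8] yaw -69.2 grip 85.7 F [-0.1 -0.4  0.4]
shift mm [-305.9 -496.8  -28.8] turn [ -0.    0.  -69.2]validation failed for argument at $[0]...
```

```bash
python3 -m handwheel '[{"x":-10,"y":-16,"z":-5,"ax":0,"ay":0,"az":-3,"claw":1},{"x":-25,"y":-40,"z":-15,"ax":0,"ay":0,"az":-8,"claw":1},{"x":-45,"y":-73,"z":-28,"ax":0,"ay":0,"az":-14,"claw":1},{"x":-65,"y":-106,"z":-29,"ax":0,"ay":0,"az":-20,"claw":1},{"x":-85,"y":-138,"z":-29,"ax":0,"ay":0,"az":-26,"claw":1},{"x":-105,"y":-170,"z":-29,"ax":0,"ay":0,"az":-32,"claw":1},{"x":-122,"y":-198,"z":-29,"ax":0,"ay":0,"az":-38,"claw":1},{"x":-135,"y":-219,"z":-29,"ax":0,"ay":0,"az":-44,"claw":1}]' 40; python3 plan.py 0.56 -0.0745 0.26 0
```

```text
clock: 0.77
position: [0.3623, -0.3309, 0.2599]
tool_rot: [0.977, -0.215, -0.0, -0.001]
wrist_force: [0.6, 0.3, -0.0]
grip_width: 0.0853
clk 0.77 pos [ 362.3 -330.9  259.9] yaw -24.8 grip 85.3 F [ 0.6  0.3 -0. ]
shift mm [ 7.190e+01 -3.156e+02  2.000e-01] turn [ -0.1   0.  -24.8]
```

```bash
python3 -m handwheel '[{"x":9,"y":-38,"z":0,"ax":0,"ay":0,"az":-4,"claw":1},{"x":18,"y":-78,"z":0,"ax":0,"ay":0,"az":-10,"claw":1},{"x":27,"y":-118,"z":0,"ax":0,"ay":0,"az":-16,"claw":1},{"x":36,"y":-158,"z":0,"ax":0,"ay":0,"az":-22,"claw":1},{"x":45,"y":-198,"z":0,"ax":0,"ay":0,"az":-25,"claw":1},{"x":54,"y":-238,"z":0,"ax":0,"ay":0,"az":-25,"claw":1},{"x":62,"y":-270,"z":0,"ax":0,"ay":0,"az":-25,"claw":1},{"x":68,"y":-300,"z":0,"ax":0,"ay":0,"az":-25,"claw":1}]'; python3 plan.py 0.604 -0.0745 0.23 0
python3 - <<'E'
from h import *
s=robot.get_state();im,d=robot.grab_frame("wrist");cv2.imwrite("pics/w1.png",im);np.save("pics/w1.npy",d)
import json;json.dump({k:np.array(s[k]).tolist() for k in("position","tool_rot")},open("pics/w1.json","w"))
E
```

```text
clock: 1.43
position: [0.5509, -0.0849, 0.2599]
tool_rot: [1.0, 0.002, -0.0, -0.001]
wrist_force: [0.4, -0.8, 0.8]
grip_width: 0.0858
clk 1.43 pos [550.9 -84.9 259.9] yaw 0.3 grip 85.8 F [ 0.4 -0.8  0.8]
shift mm [ 53.2 -10.1  29.9] turn [-0.1  0.   0.3]
```

View pics/w1.png

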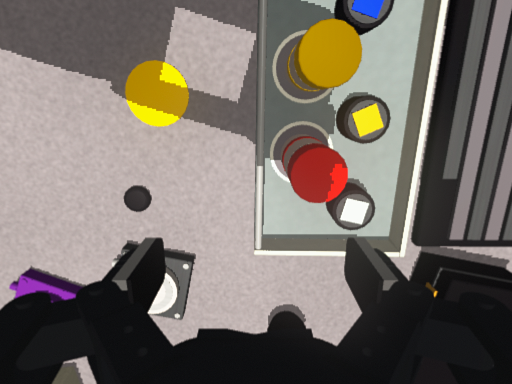

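The wrist view shows the red lid near (318,174), yellow lid (330,54), gold chip (368,120) and the yellow pad (157,93). I'll compare these with the top view.

```bash
python3 - <<'E'
from h import *
import json
s=json.load(open("pics/w1.json"))
for nm,uv,z in (("canR",(318,174),.15),("canY",(330,53),.15),("gold",(368,120),.076),("padY",(157,93),.003),("stage",(164,287),.032)): print(nm,px2plane("wrist",[uv],z,s)[0].round(4))
E
```

```text
canR [ 0.6067 -0.0748  0.15  ]
canY [0.61   0.0201 0.15  ]
gold [ 0.6713 -0.0341  0.076 ]
padY [ 0.4305 -0.0065  0.003 ]
stage [ 0.4276 -0.2653  0.032 ]
```

```bash
python3 -m handwheel '[{"x":20,"y":-6,"z":10,"ax":0,"ay":0,"az":0,"claw":1},{"x":45,"y":-10,"z":30,"ax":0,"ay":0,"az":0,"claw":1},{"x":55,"y":-10.5,"z":65,"ax":0,"ay":0,"az":0.3,"claw":1},{"x":55,"y":-10.5,"z":100,"ax":0,"ay":0,"az":0.3,"claw":1},{"x":55,"y":-10.5,"z":130,"ax":0,"ay":0,"az":0.3,"claw":1},{"x":55,"y":-10.5,"z":148,"ax":0,"ay":0,"az":0.3,"claw":1},{"x":55,"y":-10.5,"z":155,"ax":0,"ay":0,"az":0.3,"claw":1},{"x":55,"y":-10.5,"z":155,"ax":0,"ay":0,"az":0.3,"claw":1}]'; python3 plan.py 0.6055 -0.0745 0.105 0
python3 -m handwheel '[{"x":0,"y":0,"z":0,"ax":0,"ay":0,"az":0,"claw":0.5},{"x":0,"y":0,"z":0,"ax":0,"ay":0,"az":0,"claw":0.4},{"x":0,"y":0,"z":0,"ax":0,"ay":0,"az":0,"claw":0.3},{"x":0,"y":0,"z":0,"ax":0,"ay":0,"az":0,"claw":0.3},{"x":0,"y":0,"z":0,"ax":0,"ay":0,"az":0,"claw":0.3},{"x":0,"y":0,"z":0,"ax":0,"ay":0,"az":0,"claw":0.3},{"x":0,"y":0,"z":0,"ax":0,"ay":0,"az":0,"claw":0.3},{"x":0,"y":0,"z":0,"ax":0,"ay":0,"az":0,"claw":0.3}]' 40;  python3 plan.py 0.6055 -0.0745 0.25 0
```

```text
clock: 2.15
position: [0.607, -0.0701, 0.103]
tool_rot: [1.0, 0.0, -0.001, -0.002]
wrist_force: [0.4, 0.2, 0.4]
grip_width: 0.0854
clk 2.15 pos [607.  -70.1 103. ] yaw 0.0 grip 85.4 F [0.4 0.2 0.4]
shift mm [-1.5  4.4 -2. ] turn [-0.2  0.2  0. ]
clock: 2.82
position: [0.6075, -0.0703, 0.1046]
tool_rot: [1.0, 0.0, -0.0, -0.002]
wrist_force: [-2.5, -0.0, 6.6]
grip_width: 0.0492
clk 2.82 pos [607.5 -70.3 104.6] yaw 0.0 grip 49.2 F [-2.5 -0.   6.6]
shift mm [  -2.1    3.7 -145.4] turn [-0.2  0.1  0. ]
```

```bash
python3 -m handwheel '[{"x":0,"y":0,"z":-8,"ax":0,"ay":0,"az":0,"claw":0.3},{"x":0,"y":0,"z":-28,"ax":0,"ay":0,"az":0,"claw":0.3},{"x":0,"y":0,"z":-53,"ax":0,"ay":0,"az":0,"claw":0.3},{"x":0,"y":0,"z":-83,"ax":0,"ay":0,"az":0,"claw":0.3},{"x":0,"y":0,"z":-113,"ax":0,"ay":0,"az":0,"claw":0.3},{"x":-5,"y":0,"z":-135,"ax":0,"ay":0,"az":0,"claw":0.3},{"x":-15,"y":-10,"z":-145,"ax":0,"ay":0,"az":0,"claw":0.3},{"x":-28,"y":-30,"z":-150,"ax":0,"ay":0,"az":0,"claw":0.3}]' 60;  python3 plan.py 0.387 0.304 0.2 0
python3 - <<'E'
from h import *
im,d=robot.grab_frame("scene");cv2.imwrite("pics/s2.png",im[80:330,100:400])
E
```

```text
clock: 3.48
position: [0.5799, -0.0421, 0.2575]
tool_rot: [1.0, -0.001, 0.001, -0.001]
wrist_force: [0.7, 1.7, -3.7]
grip_width: 0.0485
clk 3.48 pos [579.9 -42.1 257.5] yaw -0.1 grip 48.5 F [ 0.7  1.7 -3.7]
shift mm [-193.4 -345.7   57.9] turn [-0.1 -0.1 -0.1]
```

View pics/s2.png

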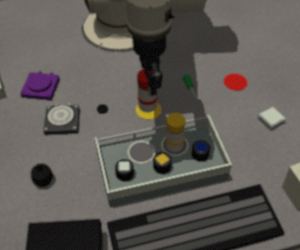

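The red can is held upright, its circle near (142,152) in the crop is empty, and the yellow can is untouched. I'll carry it to the red pad.

```bash
python3 -m handwheel '[{"x":-12,"y":-20,"z":0,"ax":0,"ay":0,"az":0,"claw":0.3},{"x":-28,"y":-48,"z":0,"ax":0,"ay":0,"az":0,"claw":0.3},{"x":-46,"y":-80,"z":0,"ax":0,"ay":0,"az":0,"claw":0.3},{"x":-64,"y":-112,"z":0,"ax":0,"ay":0,"az":0,"claw":0.3},{"x":-82,"y":-145,"z":0,"ax":0,"ay":0,"az":0,"claw":0.3},{"x":-100,"y":-178,"z":0,"ax":0,"ay":0,"az":0,"claw":0.3},{"x":-118,"y":-210,"z":0,"ax":0,"ay":0,"az":0,"claw":0.3},{"x":-136,"y":-242,"z":0,"ax":0,"ay":0,"az":0,"claw":0.3}]';  python3 plan.py 0.387 0.304 0.12 0
```

```text
clock: 4.2
position: [0.4403, 0.2052, 0.26]
tool_rot: [1.0, 0.0, 0.002, -0.002]
wrist_force: [0.2, 0.4, -4.1]
grip_width: 0.0484
clk 4.20 pos [440.3 205.2 260. ] yaw 0.1 grip 48.4 F [ 0.2  0.4 -4.1]
shift mm [-53.7 -98.3 140.3] turn [-0.3 -0.2  0.1]
```

```bash
python3 -m handwheel '[{"x":-16,"y":-30,"z":0,"ax":0,"ay":0,"az":0,"claw":0.3},{"x":-32,"y":-58,"z":10,"ax":0,"ay":0,"az":0,"claw":0.3},{"x":-44,"y":-80,"z":30,"ax":-0.3,"ay":-0.2,"az":0,"claw":0.3},{"x":-51,"y":-94,"z":60,"ax":-0.3,"ay":-0.2,"az":0,"claw":0.3},{"x":-53.5,"y":-98,"z":90,"ax":-0.3,"ay":-0.2,"az":0,"claw":0.3},{"x":-53.5,"y":-98,"z":120,"ax":-0.3,"ay":-0.2,"az":0,"claw":0.3},{"x":-53.5,"y":-98,"z":140,"ax":-0.3,"ay":-0.2,"az":0,"claw":0.3},{"x":-53.5,"y":-98,"z":150,"ax":-0.3,"ay":-0.2,"az":0,"claw":0.3}]';  python3 plan.py 0.387 0.304 0.069 0
python3 - <<'E'
from h import *
im,d=robot.grab_frame("top");cv2.imwrite("pics/t3.png",cv2.resize(im[120:280,90:300],None,fx=3.5,fy=3.5))
im,d=robot.grab_frame("scene");cv2.imwrite("pics/s3.png",cv2.resize(im[80:230,220:420],None,fx=4,fy=4))
E
```

```text
clock: 4.87
position: [0.3862, 0.3035, 0.1085]
tool_rot: [1.0, 0.001, -0.001, 0.001]
wrist_force: [-0.4, -0.8, -3.4]
grip_width: 0.049
clk 4.87 pos [386.2 303.5 108.5] yaw 0.1 grip 49.0 F [-0.4 -0.8 -3.4]
shift mm [ 0.9 -0.6 39.5] turn [0.1 0.1 0.1]
```

View pics/s3.png

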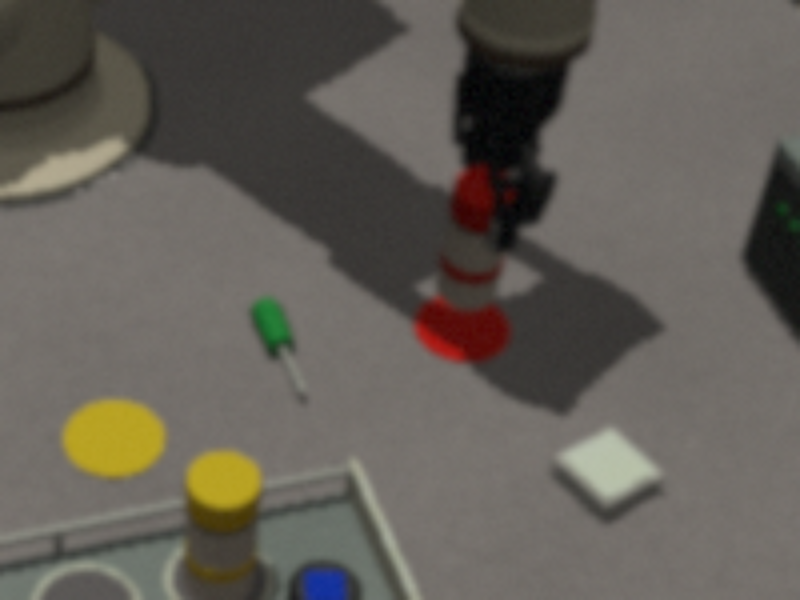

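View pics/t3.png

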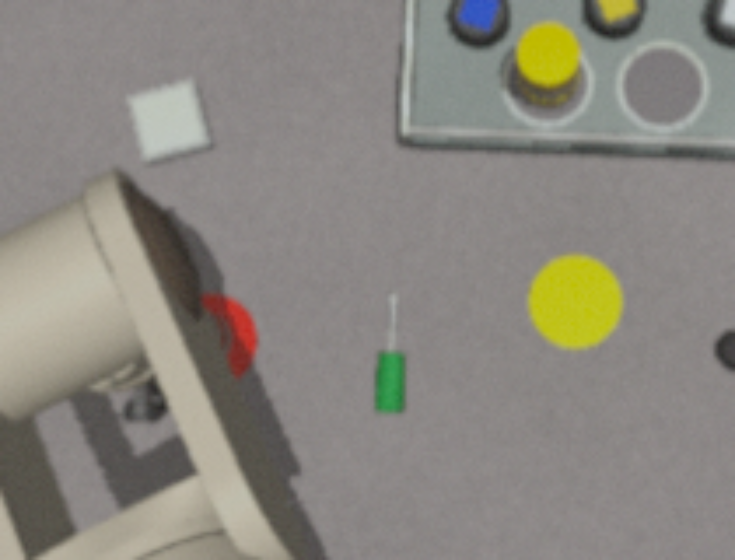

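The can is upright over the red pad, and the empty red circle shows at (663,87) in the crop. I'll lower it gently.

```bash
python3 -m handwheel '[{"x":0.9,"y":-0.5,"z":12,"ax":0,"ay":0,"az":0,"claw":0.3},{"x":0.9,"y":-0.5,"z":24,"ax":0,"ay":0,"az":0,"claw":0.3},{"x":0.9,"y":-0.5,"z":32,"ax":0,"ay":0,"az":0,"claw":0.3},{"x":0.9,"y":-0.5,"z":37,"ax":0,"ay":0,"az":0,"claw":0.3},{"x":0.9,"y":-0.5,"z":39,"ax":0,"ay":0,"az":0,"claw":0.3},{"x":0.9,"y":-0.5,"z":39.5,"ax":0,"ay":0,"az":0,"claw":0.3},{"x":0.9,"y":-0.5,"z":39.5,"ax":0,"ay":0,"az":0,"claw":0.3},{"x":0.9,"y":-0.5,"z":39.5,"ax":0,"ay":0,"az":0,"claw":0.3}]';  python3 plan.py 0.387 0.304 0.067 0
```

```text
clock: 5.63
position: [0.3879, 0.3041, 0.0708]
tool_rot: [1.0, 0.0, -0.0, 0.001]
wrist_force: [1.1, 0.7, -2.7]
grip_width: 0.0486
clk 5.63 pos [387.9 304.1  70.8] yaw 0.1 grip 48.6 F [ 1.1  0.7 -2.7]
shift mm [-0.9  0.1  3.8] turn [0.1 0.1 0.1]
```

```bash
python3 -m handwheel '[{"x":-0.5,"y":0,"z":1,"ax":0,"ay":0,"az":0,"claw":0.3},{"x":-0.5,"y":0,"z":2,"ax":0,"ay":0,"az":0,"claw":0.3},{"x":-0.5,"y":0,"z":3,"ax":0,"ay":0,"az":0,"claw":0.3},{"x":-0.5,"y":0,"z":3,"ax":0,"ay":0,"az":0,"claw":0.3}]';  python3 plan.py 0.387 0.304 0.067 0
```

```text
clock: 5.97
position: [0.3875, 0.3041, 0.0678]
tool_rot: [1.0, 0.0, -0.0, 0.001]
wrist_force: [0.2, -0.0, -2.5]
grip_width: 0.0485
clk 5.97 pos [387.5 304.1  67.8] yaw 0.1 grip 48.5 F [ 0.2 -0.  -2.5]
shift mm [-0.5  0.1  0.8] turn [0.1 0.  0.1]
```

```bash
python3 -m handwheel '[{"x":-0.5,"y":0,"z":0.6,"ax":0,"ay":0,"az":0,"claw":0.3},{"x":-0.5,"y":0,"z":1.2,"ax":0,"ay":0,"az":0,"claw":0.3},{"x":-0.5,"y":0,"z":1.6,"ax":0,"ay":0,"az":0,"claw":0.3},{"x":-0.5,"y":0,"z":1.6,"ax":0,"ay":0,"az":0,"claw":0.3}]';  python3 plan.py 0.387 0.304 0.067 0
```

```text
clock: 6.3
position: [0.3874, 0.3044, 0.0676]
tool_rot: [1.0, 0.001, 0.0, 0.0]
wrist_force: [-5.5, -3.8, 18.6]
grip_width: 0.0488
clk 6.30 pos [387.4 304.4  67.6] yaw 0.1 grip 48.8 F [-5.5 -3.8 18.6]
shift mm [-0.4  0.4  0.6] turn [ 0.  -0.   0.1]
```

Contact. I'll open the gripper and rise.

```bash
python3 -m handwheel '[{"x":0,"y":0,"z":-0.5,"ax":0,"ay":0,"az":0,"claw":0.6},{"x":0,"y":0,"z":-0.5,"ax":0,"ay":0,"az":0,"claw":0.8},{"x":0,"y":0,"z":-0.5,"ax":0,"ay":0,"az":0,"claw":1},{"x":0,"y":0,"z":-0.5,"ax":0,"ay":0,"az":0,"claw":1},{"x":0,"y":0,"z":-0.5,"ax":0,"ay":0,"az":0,"claw":1},{"x":0,"y":0,"z":-0.5,"ax":0,"ay":0,"az":0,"claw":1}]';python3 plan.py 0.6075 0.022 0.25 0
```

```text
clock: 6.8
position: [0.3874, 0.3044, 0.0679]
tool_rot: [1.0, 0.001, 0.0, 0.0]
wrist_force: [-0.4, -0.1, -0.2]
grip_width: 0.0855
clk 6.80 pos [387.4 304.4  67.9] yaw 0.1 grip 85.5 F [-0.4 -0.1 -0.2]
shift mm [ 219.9  282.7 -181.8] turn [ 0.  -0.   0.1]
```

```bash
python3 -m handwheel '[{"x":0,"y":0,"z":-30,"ax":0,"ay":0,"az":0,"claw":1},{"x":0,"y":0,"z":-70,"ax":0,"ay":0,"az":0,"claw":1},{"x":0,"y":0,"z":-110,"ax":0,"ay":0,"az":0,"claw":1},{"x":10,"y":13,"z":-140,"ax":0,"ay":0,"az":0,"claw":1},{"x":30,"y":38,"z":-160,"ax":0,"ay":0,"az":0,"claw":1},{"x":52,"y":66,"z":-165,"ax":0,"ay":0,"az":0,"claw":1},{"x":75,"y":95,"z":-165,"ax":0,"ay":0,"az":0,"claw":1},{"x":95,"y":122,"z":-165,"ax":0,"ay":0,"az":0,"claw":1}]';python3 plan.py 0.6075 0.0205 0.2 0
python3 - <<'E'
from seg import *
im,d=robot.grab_frame("top");cv2.imwrite("pics/t4.png",im)
for uv,a,b in comps(im,(0,150,60),(8,255,255)): print(uv,a,b,px2plane("top",[uv],.113)[0].round(4))
cv2.imwrite("pics/t4c.png",cv2.resize(im[180:260,110:200],None,fx=6,fy=6))
E
```

```text
clock: 7.47
position: [0.4835, 0.1811, 0.2337]
tool_rot: [1.0, 0.001, 0.001, 0.0]
wrist_force: [0.7, 0.9, -0.4]
grip_width: 0.0855
clk 7.47 pos [483.5 181.1 233.7] yaw 0.1 grip 85.5 F [ 0.7  0.9 -0.4]
shift mm [123.7 160.7  34. ] turn [ 0.  -0.1  0.1]
(np.float64(152.0), np.float64(215.7)) 282 [143, 204, 20, 26] [0.3863 0.2712 0.113 ]
```

View pics/t4c.png

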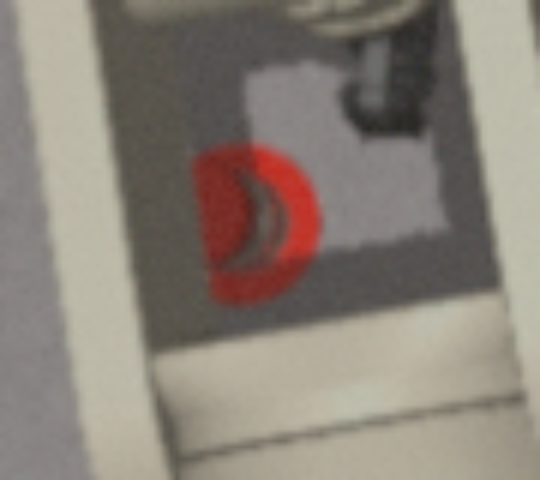

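The can stands on the red pad, partly hidden by the arm, so I'll check it later. Next is the yellow can.

```bash
python3 -m handwheel '[{"x":23,"y":30,"z":0,"ax":0,"ay":0,"az":0,"claw":1},{"x":46,"y":60,"z":0,"ax":0,"ay":0,"az":0,"claw":1},{"x":69,"y":90,"z":0,"ax":0,"ay":0,"az":0,"claw":1},{"x":92,"y":119,"z":5,"ax":0,"ay":0,"az":0,"claw":1},{"x":110,"y":143,"z":15,"ax":0,"ay":0,"az":0,"claw":1},{"x":120,"y":155,"z":25,"ax":0,"ay":0,"az":0.1,"claw":1},{"x":124,"y":160.5,"z":30,"ax":0,"ay":0,"az":0.1,"claw":1},{"x":124,"y":160.5,"z":34,"ax":0,"ay":0,"az":0.1,"claw":1}]';python3 plan.py 0.6085 0.0205 0.105 0
python3 - <<'E'
from seg import *
im,d=robot.grab_frame("top");cv2.imwrite("pics/t5.png",im)
s=robot.get_state();im2,d=robot.grab_frame("wrist");cv2.imwrite("pics/w5.png",im2)
for uv,a,b in comps(im,(0,150,60),(8,255,255)): print(uv,a,b,px2plane("top",[uv],.113)[0].round(4))
cv2.imwrite("pics/t5c.png",cv2.resize(im[180:260,110:200],None,fx=6,fy=6))
E
```

```text
clock: 8.18
position: [0.61, 0.0158, 0.1982]
tool_rot: [1.0, -0.002, -0.0, 0.001]
wrist_force: [-0.1, -0.8, 0.0]
grip_width: 0.0855
clk 8.18 pos [610.   15.8 198.2] yaw -0.2 grip 85.5 F [-0.1 -0.8  0. ]
shift mm [-1.5 -4.9 93.2] turn [ 0.1  0.  -0.2]
(np.float64(147.6), np.float64(216.6)) 476 [134, 204, 29, 26] [0.3835 0.2831 0.113 ]
```

View pics/t5c.png

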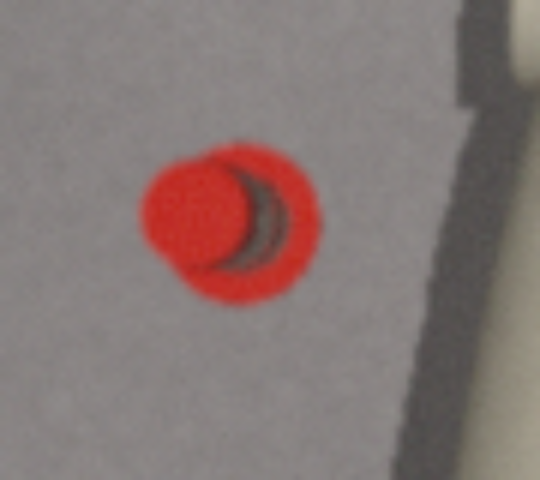

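View pics/w5.png

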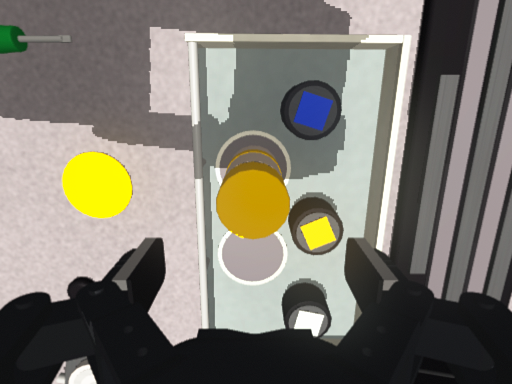

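The red can is upright on its pad (lid at about (142.7,215.7)). The wrist view shows the yellow lid at (253,200) and the empty red circle at (253,252).

```bash
python3 - <<'E'
from h import *
s={"position":[.610,.0158,.1982],"tool_rot":robot.get_state()["tool_rot"]}
print("redcan",px2plane("top",[(142.7,215.7)],.113))
print("yel",px2plane("wrist",[(253,200)],.15,s),"circR",px2plane("wrist",[(253,253)],.04,s), "top circR",px2plane("top",[(279.4,144.9)],.04),"gold",px2plane("wrist",[(318,232)],.076,s),"padY",px2plane("wrist",[(97,185)],.003,s))
E
```

```text
redcan [[0.38555844 0.29662243 0.113     ]]
yel [[0.61104455 0.02263517 0.15      ]] circR [[ 0.61023147 -0.07520476  0.04      ]] top circR [[ 0.6053515 -0.0761888  0.04     ]] gold [[ 0.67180127 -0.034044    0.076     ]] padY [[ 0.43126383 -0.0078604   0.003     ]]
```

```bash
python3 -m handwheel '[{"x":-1,"y":-4,"z":15,"ax":0,"ay":0,"az":-0.2,"claw":1},{"x":-1,"y":-5.5,"z":40,"ax":0,"ay":0,"az":-0.2,"claw":1},{"x":-1,"y":-5.5,"z":65,"ax":0,"ay":0,"az":-0.2,"claw":1},{"x":-1,"y":-5.5,"z":83,"ax":0,"ay":0,"az":-0.2,"claw":1},{"x":-1,"y":-5.5,"z":91,"ax":0,"ay":0,"az":-0.2,"claw":1},{"x":-1,"y":-5.5,"z":93,"ax":0,"ay":0,"az":-0.2,"claw":1},{"x":-1,"y":-5.5,"z":93,"ax":0,"ay":0,"az":-0.2,"claw":1},{"x":-1,"y":-5.5,"z":93,"ax":0,"ay":0,"az":-0.2,"claw":1}]'; python3 plan.py 0.6085 0.0215 0.105 0
python3 -m handwheel '[{"x":0,"y":0,"z":0,"ax":0,"ay":0,"az":0,"claw":0.5},{"x":0,"y":0,"z":0,"ax":0,"ay":0,"az":0,"claw":0.4},{"x":0,"y":0,"z":0,"ax":0,"ay":0,"az":0,"claw":0.3},{"x":0,"y":0,"z":0,"ax":0,"ay":0,"az":0,"claw":0.3},{"x":0,"y":0,"z":0,"ax":0,"ay":0,"az":0,"claw":0.3},{"x":0,"y":0,"z":0,"ax":0,"ay":0,"az":0,"claw":0.3},{"x":0,"y":0,"z":0,"ax":0,"ay":0,"az":0,"claw":0.3},{"x":0,"y":0,"z":0,"ax":0,"ay":0,"az":0,"claw":0.3}]' 50;  python3 plan.py 0.6085 0.0215 0.25 0
```

```text
clock: 8.95
position: [0.6088, 0.0232, 0.1075]
tool_rot: [1.0, 0.001, 0.001, 0.001]
wrist_force: [0.1, 0.2, -0.5]
grip_width: 0.0855
clk 8.95 pos [608.8  23.2 107.5] yaw 0.1 grip 85.5 F [ 0.1  0.2 -0.5]
shift mm [-0.3  1.7  2.5] turn [ 0.1 -0.1  0.1]
clock: 9.62
position: [0.609, 0.0231, 0.1085]
tool_rot: [1.0, 0.001, 0.002, 0.001]
wrist_force: [-2.7, 0.4, 7.5]
grip_width: 0.0489
clk 9.62 pos [609.   23.1 108.5] yaw 0.1 grip 48.9 F [-2.7  0.4  7.5]
shift mm [-1.000e-01  1.900e+00 -1.415e+02] turn [ 0.1 -0.2  0.1]
```

```bash
python3 -m handwheel '[{"x":0,"y":0,"z":-8,"ax":0,"ay":0,"az":0,"claw":0.3},{"x":0,"y":0,"z":-28,"ax":0,"ay":0,"az":0,"claw":0.3},{"x":0,"y":0,"z":-53,"ax":0,"ay":0,"az":0,"claw":0.3},{"x":0,"y":0,"z":-78,"ax":0,"ay":0,"az":0,"claw":0.3},{"x":-12,"y":2,"z":-95,"ax":0,"ay":0,"az":0,"claw":0.3},{"x":-35,"y":6,"z":-102,"ax":0,"ay":0,"az":0,"claw":0.3},{"x":-63,"y":10,"z":-102,"ax":0,"ay":0,"az":0,"claw":0.3},{"x":-93,"y":15,"z":-102,"ax":0,"ay":0,"az":0,"claw":0.3}]' 60;  python3 plan.py 0.4295 -0.005 0.13 0
```

```text
clock: 10.28
position: [0.515, 0.0081, 0.2109]
tool_rot: [1.0, 0.001, 0.002, 0.001]
wrist_force: [-0.3, -0.2, -1.0]
grip_width: 0.0488
clk 10.28 pos [515.    8.1 210.9] yaw 0.1 grip 48.8 F [-0.3 -0.2 -1. ]
shift mm [-85.9  12.8  80.5] turn [ 0.1 -0.2  0.1]
```

```bash
python3 -m handwheel '[{"x":-25,"y":4,"z":0,"ax":0,"ay":0,"az":0,"claw":0.3},{"x":-50,"y":8,"z":5,"ax":0,"ay":0,"az":0,"claw":0.3},{"x":-70,"y":11,"z":20,"ax":0,"ay":0,"az":0,"claw":0.3},{"x":-82,"y":12.5,"z":40,"ax":0.1,"ay":-0.2,"az":0,"claw":0.3},{"x":-86,"y":12.5,"z":65,"ax":0.1,"ay":-0.2,"az":0,"claw":0.3},{"x":-86,"y":12.5,"z":85,"ax":0.1,"ay":-0.2,"az":0,"claw":0.3},{"x":-86,"y":12.5,"z":95,"ax":0.1,"ay":-0.2,"az":0,"claw":0.3},{"x":-86,"y":12.5,"z":100,"ax":0.1,"ay":-0.2,"az":0,"claw":0.3}]';  python3 plan.py 0.4295 -0.005 0.0725 0
python3 - <<'E'
from h import *
im,d=robot.grab_frame("scene");cv2.imwrite("pics/s6.png",cv2.resize(im[80:280,120:370],None,fx=3,fy=3))
E
```

```text
clock: 10.95
position: [0.429, -0.0047, 0.1098]
tool_rot: [1.0, 0.001, -0.0, 0.0]
wrist_force: [-0.6, 0.2, -2.2]
grip_width: 0.0485
clk 10.95 pos [429.   -4.7 109.8] yaw 0.1 grip 48.5 F [-0.6  0.2 -2.2]
shift mm [ 0.5  0.2 37.3] turn [0.  0.  0.1]
```

View pics/s6.png

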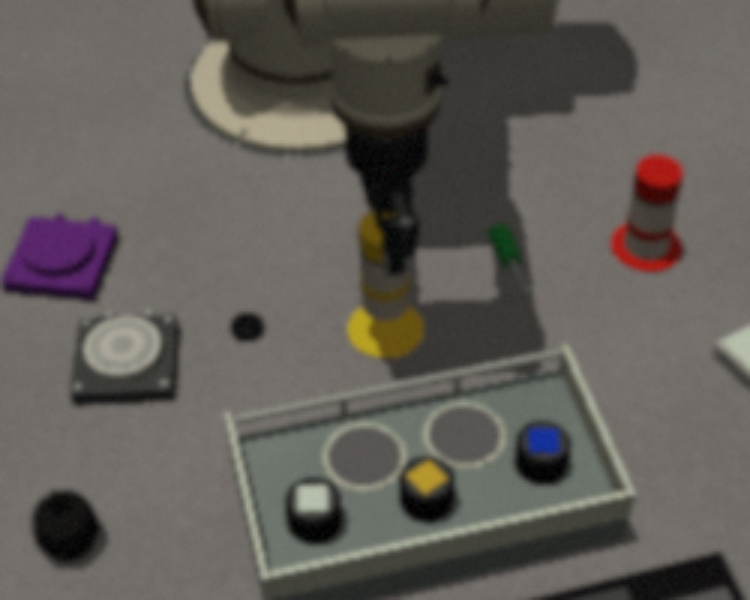

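The yellow can is over its pad, both circles are empty, and the red can is upright on its disc. I'll lower: expected contact at TCP z ≈ 0.0715.

```bash
python3 -m handwheel '[{"x":0.5,"y":0,"z":12,"ax":0,"ay":0,"az":0,"claw":0.3},{"x":0.5,"y":0,"z":24,"ax":0,"ay":0,"az":0,"claw":0.3},{"x":0.5,"y":0,"z":32,"ax":0,"ay":0,"az":0,"claw":0.3},{"x":0.5,"y":0,"z":35,"ax":0,"ay":0,"az":0,"claw":0.3},{"x":0.5,"y":0,"z":36,"ax":0,"ay":0,"az":0,"claw":0.3},{"x":0.5,"y":0,"z":36,"ax":0,"ay":0,"az":0,"claw":0.3}]';  python3 plan.py 0.4295 -0.005 0.0715 0
python3 -m handwheel '[{"x":0,"y":0,"z":0.5,"ax":0,"ay":0,"az":0,"claw":0.3},{"x":0,"y":0,"z":1,"ax":0,"ay":0,"az":0,"claw":0.3},{"x":0,"y":0,"z":1.5,"ax":0,"ay":0,"az":0,"claw":0.3},{"x":0,"y":0,"z":1.5,"ax":0,"ay":0,"az":0,"claw":0.3}]';  python3 plan.py 0.4295 -0.005 0.0715 0
```

```text
clock: 11.5
position: [0.43, -0.0048, 0.0742]
tool_rot: [1.0, 0.001, -0.0, 0.0]
wrist_force: [-0.1, 0.8, -2.0]
grip_width: 0.0489
clk 11.50 pos [430.   -4.8  74.2] yaw 0.1 grip 48.9 F [-0.1  0.8 -2. ]
shift mm [-0.5  0.2  2.7] turn [0.  0.  0.1]
clock: 11.83
position: [0.4301, -0.0048, 0.0729]
tool_rot: [1.0, 0.001, 0.0, 0.0]
wrist_force: [0.2, 0.2, -2.7]
grip_width: 0.0486
clk 11.83 pos [430.1  -4.8  72.9] yaw 0.1 grip 48.6 F [ 0.2  0.2 -2.7]
shift mm [-0.6  0.2  1.4] turn [ 0.  -0.   0.1]
```

```bash
python3 -m handwheel '[{"x":0,"y":0,"z":0.6,"ax":0,"ay":0,"az":0,"claw":0.3},{"x":0,"y":0,"z":1.2,"ax":0,"ay":0,"az":0,"claw":0.3},{"x":0,"y":0,"z":1.8,"ax":0,"ay":0,"az":0,"claw":0.3},{"x":0,"y":0,"z":1.8,"ax":0,"ay":0,"az":0,"claw":0.3}]';  python3 plan.py 0.4295 -0.005 0.0715 0
```

```text
clock: 12.17
position: [0.4302, -0.0048, 0.0716]
tool_rot: [1.0, 0.001, 0.0, 0.0]
wrist_force: [-3.4, 1.2, 8.3]
grip_width: 0.0489
clk 12.17 pos [430.2  -4.8  71.6] yaw 0.1 grip 48.9 F [-3.4  1.2  8.3]
shift mm [-0.7  0.2  0.1] turn [ 0.  -0.   0.1]
```

```bash
python3 -m handwheel '[{"x":0,"y":0,"z":-0.2,"ax":0,"ay":0,"az":0,"claw":0.6},{"x":0,"y":0,"z":-0.2,"ax":0,"ay":0,"az":0,"claw":0.8},{"x":0,"y":0,"z":-0.2,"ax":0,"ay":0,"az":0,"claw":1},{"x":0,"y":0,"z":-0.2,"ax":0,"ay":0,"az":0,"claw":1},{"x":0,"y":0,"z":-0.2,"ax":0,"ay":0,"az":0,"claw":1},{"x":0,"y":0,"z":-20,"ax":0,"ay":0,"az":0,"claw":1},{"x":0,"y":0,"z":-55,"ax":0,"ay":0,"az":0,"claw":1},{"x":0,"y":0,"z":-95,"ax":0,"ay":0,"az":0,"claw":1}]';python3 plan.py 0.66 -0.0335 0.2 90

```

```text
clock: 12.83
position: [0.429, -0.0046, 0.1664]
tool_rot: [1.0, 0.001, -0.001, -0.0]
wrist_force: [1.3, -0.9, 0.8]
grip_width: 0.0852
clk 12.83 pos [429.   -4.6 166.4] yaw 0.1 grip 85.2 F [ 1.3 -0.9  0.8]
shift mm [230.8  29.3 -34.2] turn [ -0.1   0.1 -89.9]
```

```bash
python3 -m handwheel '[{"x":10,"y":1,"z":-20,"ax":0,"ay":0,"az":-4,"claw":1},{"x":30,"y":4,"z":-34,"ax":0,"ay":0,"az":-10,"claw":1},{"x":60,"y":8,"z":-34,"ax":0,"ay":0,"az":-17,"claw":1},{"x":95,"y":12,"z":-34,"ax":0,"ay":0,"az":-24,"claw":1},{"x":130,"y":17,"z":-34,"ax":0,"ay":0,"az":-31,"claw":1},{"x":165,"y":22,"z":-34,"ax":0,"ay":0,"az":-38,"claw":1},{"x":190,"y":26,"z":-34,"ax":0,"ay":0,"az":-45,"claw":1},{"x":210,"y":28,"z":-34,"ax":0,"ay":0,"az":-51,"claw":1}]';python3 plan.py 0.66 -0.0335 0.19 90

```

```text
clock: 13.5
position: [0.641, -0.0327, 0.1988]
tool_rot: [0.901, 0.434, -0.002, -0.001]
wrist_force: [-0.9, -0.1, -0.2]
grip_width: 0.0856
clk 13.50 pos [641.  -32.7 198.8] yaw 51.4 grip 85.6 F [-0.9 -0.1 -0.2]
shift mm [11.2 15.4  8.8] turn [ -0.2   0.1 -38.6]
```

```bash
python3 -m handwheel '[{"x":3,"y":4,"z":2,"ax":0,"ay":0,"az":-7,"claw":1},{"x":6,"y":9,"z":5,"ax":0,"ay":0,"az":-14,"claw":1},{"x":9,"y":13,"z":8,"ax":0,"ay":0,"az":-21,"claw":1},{"x":11,"y":15,"z":9,"ax":0,"ay":0,"az":-28,"claw":1},{"x":11,"y":15,"z":9,"ax":0,"ay":0,"az":-34,"claw":1},{"x":11,"y":15,"z":9,"ax":0,"ay":0,"az":-38,"claw":1},{"x":11,"y":15,"z":9,"ax":-0.2,"ay":0.1,"az":-38.6,"claw":1},{"x":11,"y":15,"z":9,"ax":-0.2,"ay":0.1,"az":-38.6,"claw":1}]';python3 plan.py 0.671 -0.0335 0.049 90
python3 - <<'E'
from seg import *
im,d=robot.grab_frame("top");cv2.imwrite("pics/t7.png",cv2.resize(im[90:260,110:380],None,fx=2.9,fy=2.9))
s=robot.get_state();im2,d=robot.grab_frame("wrist");cv2.imwrite("pics/w7.png",im2)
for uv,a,b in comps(im2,(22,150,90),(34,255,255),100): print(uv,a,b,px2plane("wrist",[uv],.076,s)[0].round(4))
for uv,a,b in comps(im,(22,150,90),(34,255,255)): print(uv,a,b)
E
```

```text
clock: 14.17
position: [0.6595, -0.0334, 0.1896]
tool_rot: [0.707, 0.707, 0.0, -0.0]
wrist_force: [0.1, -0.1, -0.0]
grip_width: 0.0854
clk 14.17 pos [659.5 -33.4 189.6] yaw 90.0 grip 85.4 F [ 0.1 -0.1 -0. ]
shift mm [ -0.2  11.5 140.6] turn [ 0. -0. -0.]
(np.float64(265.7), np.float64(120.3)) 46 [261, 116, 10, 9]
```

View pics/w7.png

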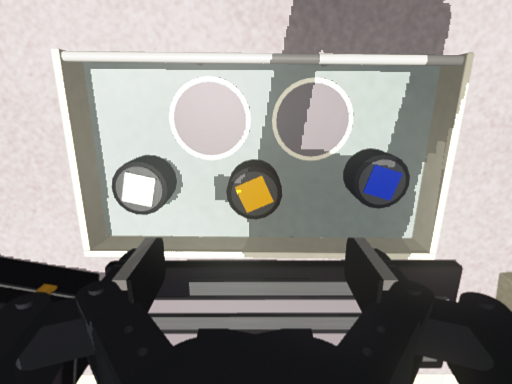

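View pics/t7.png

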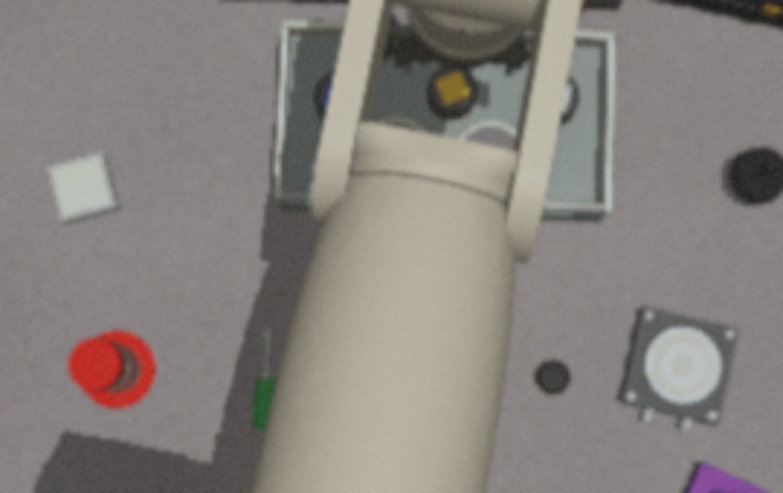

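Both circles are clearly visible and empty in the wrist view at (210,117) and (313,119), with the gold chip at (255,193). I'll measure all three.

```bash
python3 - <<'E'
from seg import *
s=robot.get_state();im=cv2.imread("pics/w7.png")
for nm,uv,z in (("circR",(210.5,117.5),.04),("circY",(313,119),.04),("goldchip",(255,194),.076),("white",(139.5,189),.076),("blue",(383,183),.076)): print(nm,px2plane("wrist",[uv],z,s)[0].round(4))
for uv,a,b in comps(im,(12,120,90),(36,255,255),100): print(uv,a,b,px2plane("wrist",[uv],.076,s)[0].round(4))
E
```

```text
circR [ 0.607  -0.0745  0.04  ]
circY [0.6086 0.0214 0.04  ]
goldchip [ 0.6708 -0.0331  0.076 ]
white [ 0.6659 -0.1341  0.076 ]
blue [0.661  0.0784 0.076 ]
(np.float64(253.9), np.float64(193.8)) 880 [235, 175, 39, 38] [ 0.6706 -0.034   0.076 ]
(np.float64(46.7), np.float64(288.2)) 116 [37, 284, 20, 10] [ 0.7653 -0.2339  0.076 ]
```

```bash
python3 -m handwheel '[{"x":0,"y":5,"z":15,"ax":0,"ay":0,"az":0,"claw":1},{"x":0,"y":11,"z":40,"ax":0,"ay":0,"az":0,"claw":1},{"x":0,"y":11,"z":70,"ax":0,"ay":0,"az":0,"claw":1},{"x":0,"y":11,"z":95,"ax":0,"ay":0,"az":0,"claw":1},{"x":0,"y":11,"z":115,"ax":0,"ay":0,"az":0,"claw":1},{"x":0,"y":11,"z":125,"ax":0,"ay":0,"az":0,"claw":1},{"x":0,"y":11,"z":125,"ax":0,"ay":0,"az":0,"claw":1}]';python3 plan.py 0.6706 -0.0335 0.041 90
```

```text
clock: 14.85
position: [0.6694, -0.0332, 0.0617]
tool_rot: [0.708, 0.706, -0.001, -0.002]
wrist_force: [-0.7, -0.1, 0.3]
grip_width: 0.0857
clk 14.85 pos [669.4 -33.2  61.7] yaw 89.8 grip 85.7 F [-0.7 -0.1  0.3]
shift mm [-0.3  1.3 20.7] turn [-0.2 -0.1 -0.2]
```

```bash
python3 -m handwheel '[{"x":0,"y":1,"z":8,"ax":-0.2,"ay":0,"az":-0.2,"claw":1},{"x":0,"y":1,"z":15,"ax":-0.2,"ay":0,"az":-0.2,"claw":1},{"x":0,"y":1,"z":19,"ax":-0.2,"ay":0,"az":-0.2,"claw":1},{"x":0,"y":1,"z":20.5,"ax":-0.2,"ay":0,"az":-0.2,"claw":1},{"x":0,"y":1,"z":20.5,"ax":-0.2,"ay":0,"az":-0.2,"claw":1}]';python3 plan.py 0.6706 -0.0335 0.041 90
python3 -m handwheel '[{"x":0,"y":0,"z":0,"ax":0,"ay":0,"az":0,"claw":0.5},{"x":0,"y":0,"z":0,"ax":0,"ay":0,"az":0,"claw":0.4},{"x":0,"y":0,"z":0,"ax":0,"ay":0,"az":0,"claw":0.3},{"x":0,"y":0,"z":0,"ax":0,"ay":0,"az":0,"claw":0.3},{"x":0,"y":0,"z":0,"ax":0,"ay":0,"az":0,"claw":0.3},{"x":0,"y":0,"z":0,"ax":0,"ay":0,"az":0,"claw":0.3},{"x":0,"y":0,"z":0,"ax":0,"ay":0,"az":0,"claw":0.3}]' 50;  python3 plan.py 0.6706 -0.0335 0.15 90
```

```text
clock: 15.27
position: [0.6703, -0.0331, 0.0413]
tool_rot: [0.707, 0.707, 0.0, -0.001]
wrist_force: [1.4, 0.1, -0.4]
grip_width: 0.0855
clk 15.27 pos [670.3 -33.1  41.3] yaw 90.0 grip 85.5 F [ 1.4  0.1 -0.4]
shift mm [-0.4  0.3  0.3] turn [-0.  -0.1  0. ]
clock: 15.85
position: [0.6707, -0.0332, 0.042]
tool_rot: [0.707, 0.707, 0.001, -0.0]
wrist_force: [-0.8, 0.4, 7.0]
grip_width: 0.0489
clk 15.85 pos [670.7 -33.2  42. ] yaw 90.0 grip 48.9 F [-0.8  0.4  7. ]
shift mm [  -0.2    0.  -108. ] turn [ 0.  -0.1  0. ]
```

```bash
python3 -m handwheel '[{"x":0,"y":0,"z":-6,"ax":0,"ay":0,"az":0,"claw":0.3},{"x":0,"y":0,"z":-20,"ax":0,"ay":0,"az":0,"claw":0.3},{"x":0,"y":0,"z":-45,"ax":0,"ay":0,"az":0,"claw":0.3},{"x":0,"y":0,"z":-75,"ax":0,"ay":0,"az":0,"claw":0.3},{"x":0,"y":0,"z":-105,"ax":0,"ay":0,"az":0,"claw":0.3},{"x":-8,"y":-8,"z":-125,"ax":0,"ay":0,"az":0,"claw":0.3},{"x":-25,"y":-28,"z":-135,"ax":0,"ay":0,"az":0,"claw":0.3},{"x":-48,"y":-53,"z":-135,"ax":0,"ay":0,"az":0,"claw":0.3}]' 60;  python3 plan.py 0.4065 -0.271 0.15 90
python3 - <<'E'
from h import *
im,d=robot.grab_frame("scene");cv2.imwrite("pics/s8.png",cv2.resize(im[80:280,120:370],None,fx=3,fy=3))
E
```

```text
clock: 16.52
position: [0.6185, -0.081, 0.1809]
tool_rot: [0.706, 0.708, 0.002, 0.002]
wrist_force: [1.3, -1.5, -2.2]
grip_width: 0.0487
clk 16.52 pos [618.5 -81.  180.9] yaw 90.1 grip 48.7 F [ 1.3 -1.5 -2.2]
shift mm [-189.5 -212.7   29.6] turn [ 0.3 -0.   0.1]
```

View pics/s8.png

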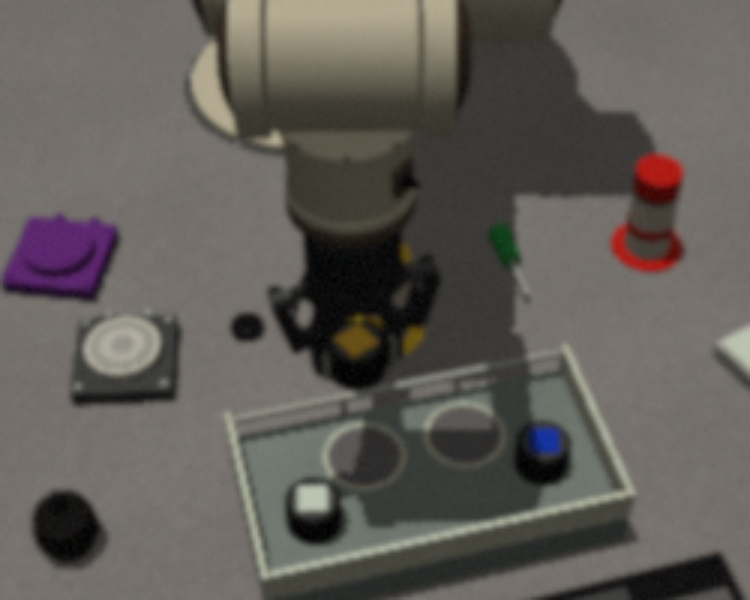

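The gold standard is held upright in the gripper at (355,345) in the crop. White and blue are in place. Next it goes towards the stage at (122,345).

```bash
python3 -m handwheel '[{"x":-22,"y":-25,"z":0,"ax":0,"ay":0,"az":0,"claw":0.3},{"x":-46,"y":-52,"z":0,"ax":0,"ay":0,"az":0,"claw":0.3},{"x":-70,"y":-79,"z":0,"ax":0,"ay":0,"az":0,"claw":0.3},{"x":-94,"y":-106,"z":0,"ax":0,"ay":0,"az":0,"claw":0.3},{"x":-118,"y":-133,"z":0,"ax":0,"ay":0,"az":0,"claw":0.3},{"x":-140,"y":-157,"z":0,"ax":0,"ay":0,"az":0,"claw":0.3},{"x":-155,"y":-174,"z":0,"ax":0,"ay":0,"az":0,"claw":0.3},{"x":-163,"y":-183,"z":0,"ax":0,"ay":0,"az":0,"claw":0.3}]' ;  python3 plan.py 0.4065 -0.271 0.11 90
python3 - <<'E'
from h import *
im,d=robot.grab_frame("wrist");cv2.imwrite("pics/w9.png",im)
E
```

```text
clock: 17.23
position: [0.4294, -0.2496, 0.1807]
tool_rot: [0.708, 0.707, 0.0, 0.002]
wrist_force: [-0.6, -0.6, -1.7]
grip_width: 0.0486
clk 17.23 pos [ 429.4 -249.6  180.7] yaw 89.9 grip 48.6 F [-0.6 -0.6 -1.7]
shift mm [-21.2 -23.   70.7] turn [ 0.1  0.1 -0.1]
```

View pics/w9.png

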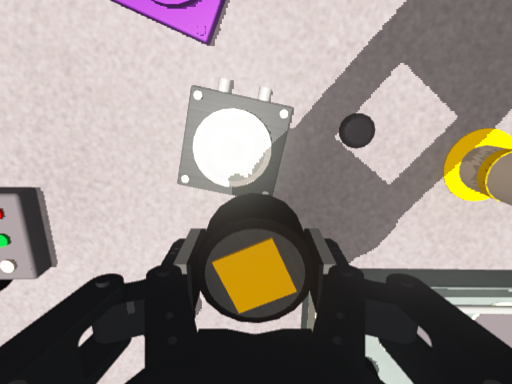

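The chuck is near (232,148) in the wrist view, with the gold standard level in the jaws. I'll compute its position.

```bash
python3 - <<'E'
from h import *
s=robot.get_state()
print(px2plane("wrist",[(232,148)],.032,s).round(4), px2plane("wrist",[(193.5,148),(271.5,148),(232,109)],.032,s).round(4), px2plane("wrist",[(198,96),(283,114),(184.5,179)],.02,s).round(4))
E
```

```text
[[ 0.4054 -0.2721  0.032 ]] [[ 0.4053 -0.309   0.032 ]
 [ 0.4054 -0.2343  0.032 ]
 [ 0.3692 -0.2713  0.032 ]] [[ 0.3576 -0.3042  0.02  ]
 [ 0.3744 -0.223   0.02  ]
 [ 0.4391 -0.3225  0.02  ]]
```

```bash
python3 -m handwheel '[{"x":-8,"y":-8,"z":8,"ax":0,"ay":0,"az":0,"claw":0.3},{"x":-16,"y":-17,"z":25,"ax":0,"ay":0,"az":0,"claw":0.3},{"x":-21,"y":-22.5,"z":50,"ax":0,"ay":0,"az":0,"claw":0.3},{"x":-22,"y":-23.5,"z":80,"ax":0,"ay":0,"az":0,"claw":0.3},{"x":-22,"y":-23.5,"z":105,"ax":0,"ay":0,"az":0,"claw":0.3},{"x":-22,"y":-23.5,"z":122,"ax":0,"ay":0,"az":0,"claw":0.3},{"x":-22,"y":-23.5,"z":130,"ax":0,"ay":0,"az":0,"claw":0.3},{"x":-22,"y":-23.5,"z":132,"ax":0,"ay":0,"az":0,"claw":0.3}]' ;python3 -m handwheel '[{"x":0,"y":0,"z":0,"ax":0,"ay":0,"az":0,"claw":0.3}]';  python3 plan.py 0.406 -0.272 0.034 90
python3 - <<'E'
from h import *
im,d=robot.grab_frame("scene");cv2.imwrite("pics/s10.png",cv2.resize(im[120:240,80:230],None,fx=5,fy=5))
E
```

```text
clock: 17.95
position: [0.406, -0.2718, 0.0478]
tool_rot: [0.708, 0.707, -0.0, 0.001]
wrist_force: [0.3, 0.5, -2.3]
grip_width: 0.0485
clock: 18.03
position: [0.4065, -0.2717, 0.0484]
tool_rot: [0.707, 0.707, -0.0, 0.001]
wrist_force: [0.0, -0.7, -2.5]
grip_width: 0.0486
clk 18.03 pos [ 406.5 -271.7   48.4] yaw 90.0 grip 48.6 F [ 0.  -0.7 -2.5]
shift mm [-0.2 -0.5 14.4] turn [ 0.1  0.1 -0. ]
```

View pics/s10.png

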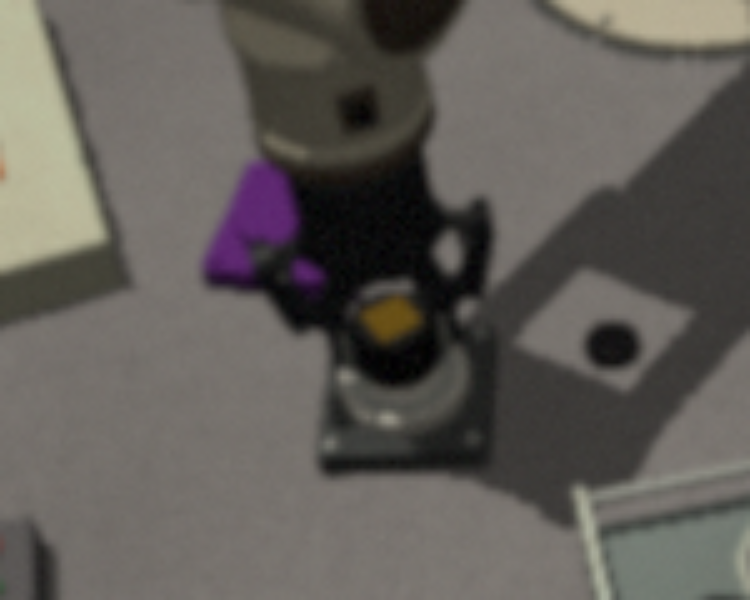

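```bash
python3 -m handwheel '[{"x":0,"y":-0.5,"z":5,"ax":0,"ay":0,"az":0,"claw":0.3},{"x":0,"y":-0.5,"z":9,"ax":0,"ay":0,"az":0,"claw":0.3},{"x":0,"y":-0.5,"z":12,"ax":0,"ay":0,"az":0,"claw":0.3},{"x":0,"y":-0.5,"z":12.5,"ax":0,"ay":0,"az":0,"claw":0.3},{"x":0,"y":-0.5,"z":12.5,"ax":0,"ay":0,"az":0,"claw":0.3}]' ;python3 -m handwheel '[{"x":0,"y":0,"z":0.5,"ax":0,"ay":0,"az":0,"claw":0.3},{"x":0,"y":0,"z":1,"ax":0,"ay":0,"az":0,"claw":0.3},{"x":0,"y":0,"z":1,"ax":0,"ay":0,"az":0,"claw":0.3}]';  python3 plan.py 0.406 -0.272 0.034 90
```

```text
clock: 18.5
position: [0.4061, -0.2718, 0.0361]
tool_rot: [0.707, 0.707, 0.0, 0.001]
wrist_force: [1.0, 0.2, -2.9]
grip_width: 0.0491
clock: 18.75
position: [0.4061, -0.2718, 0.0352]
tool_rot: [0.707, 0.707, 0.0, 0.001]
wrist_force: [-0.4, 0.6, -2.9]
grip_width: 0.0488
clk 18.75 pos [ 406.1 -271.8   35.2] yaw 89.9 grip 48.8 F [-0.4  0.6 -2.9]
shift mm [-0.2 -0.1  1.2] turn [ 0.1  0.1 -0.1]
```

```bash
python3 -m handwheel '[{"x":0,"y":0,"z":0.6,"ax":0,"ay":0,"az":0,"claw":0.3},{"x":0,"y":0,"z":1.2,"ax":0,"ay":0,"az":0,"claw":0.3},{"x":0,"y":0,"z":1.6,"ax":0,"ay":0,"az":0,"claw":0.3},{"x":0,"y":0,"z":1.6,"ax":0,"ay":0,"az":0,"claw":0.3}]';  python3 plan.py 0.406 -0.272 0.034 90
```

```text
clock: 19.08
position: [0.4062, -0.2719, 0.0341]
tool_rot: [0.707, 0.707, 0.0, 0.001]
wrist_force: [-3.0, 2.1, 8.0]
grip_width: 0.0487
clk 19.08 pos [ 406.2 -271.9   34.1] yaw 89.9 grip 48.7 F [-3.   2.1  8. ]
shift mm [-0.1 -0.2  0.1] turn [ 0.1  0.1 -0.1]
```

Contact. I'll release, rise and check.

```bash
python3 -m handwheel '[{"x":0,"y":0,"z":0,"ax":0,"ay":0,"az":0,"claw":0.6},{"x":0,"y":0,"z":0,"ax":0,"ay":0,"az":0,"claw":0.8},{"x":0,"y":0,"z":0,"ax":0,"ay":0,"az":0,"claw":1},{"x":0,"y":0,"z":0,"ax":0,"ay":0,"az":0,"claw":1},{"x":0,"y":0,"z":-0.5,"ax":0,"ay":0,"az":0,"claw":1},{"x":0,"y":0,"z":-15,"ax":0,"ay":0,"az":0,"claw":1},{"x":0,"y":0,"z":-50,"ax":0,"ay":0,"az":0,"claw":1},{"x":0,"y":0,"z":-90,"ax":0,"ay":0,"az":0,"claw":1}]'
python3 -m handwheel '[{"x":0,"y":5,"z":-30,"ax":0,"ay":0,"az":0,"claw":1},{"x":0,"y":15,"z":-60,"ax":0,"ay":0,"az":0,"claw":1},{"x":0,"y":30,"z":-80,"ax":0,"ay":0,"az":0,"claw":1},{"x":0,"y":40,"z":-90,"ax":0,"ay":0,"az":0,"claw":1},{"x":0,"y":50,"z":-90,"ax":0,"ay":0,"az":0,"claw":1},{"x":0,"y":50,"z":-90,"ax":0,"ay":0,"az":0,"claw":1}]';python3 plan.py 0.387 0.301 0.2 0
python3 - <<'E'
from seg import *
s=robot.get_state();im2,d=robot.grab_frame("wrist");cv2.imwrite("pics/w11.png",im2)
for uv,a,b in comps(im2,(12,120,90),(36,255,255),100): print(uv,a,b,px2plane("wrist",[uv],.068,s)[0].round(4))
E
```

```text
clock: 19.75
position: [0.4051, -0.2709, 0.1236]
tool_rot: [0.707, 0.707, -0.0, -0.001]
wrist_force: [0.3, -2.1, 0.6]
grip_width: 0.0855
clock: 20.25
position: [0.4564, -0.271, 0.2131]
tool_rot: [0.707, 0.707, 0.0, -0.001]
wrist_force: [-0.1, -0.9, -0.9]
grip_width: 0.0856
clk 20.25 pos [ 456.4 -271.   213.1] yaw 90.0 grip 85.6 F [-0.1 -0.9 -0.9]
shift mm [572.  -69.6  13.8] turn [-0.1 -0.  90. ]
(np.float64(476.7), np.float64(134.2)) 2249 [447, 101, 65, 71] [ 0.419  -0.0634  0.068 ]
(np.float64(253.4), np.float64(120.5)) 848 [235, 102, 37, 38] [ 0.4063 -0.2719  0.068 ]
```

View pics/w11.png

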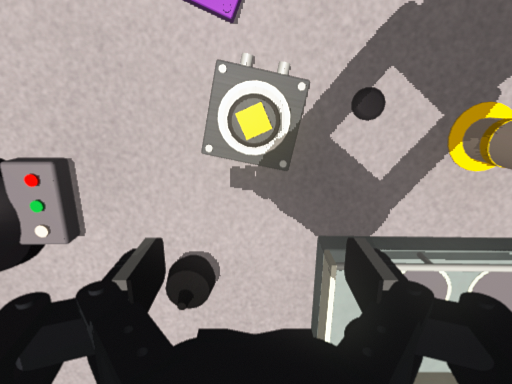

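The gold standard sits centred on the chuck ring at (253,120), which puts it at (0.406,−0.272). The yellow can is next.

```bash
python3 plan.py 0.43 -0.0055 0.19 0; python3 -m handwheel '[{"x":20,"y":-2,"z":0,"ax":0,"ay":0,"az":5,"claw":1},{"x":50,"y":-5,"z":0,"ax":0,"ay":0,"az":12,"claw":1},{"x":80,"y":-8,"z":0,"ax":0,"ay":0,"az":19,"claw":1},{"x":110,"y":-11,"z":0,"ax":0,"ay":0,"az":26,"claw":1},{"x":140,"y":-14,"z":0,"ax":0,"ay":0,"az":33,"claw":1},{"x":170,"y":-17,"z":0,"ax":0,"ay":0,"az":40,"claw":1},{"x":195,"y":-20,"z":0,"ax":0,"ay":0,"az":47,"claw":1},{"x":215,"y":-22,"z":0,"ax":0,"ay":0,"az":53,"claw":1}]';python3 plan.py 0.43 -0.0455 0.2 0
```

```text
clk 20.30 pos [ 455.4 -270.8  212.3] yaw 90.0 grip 85.3 F [0.7 0.3 0.2]
shift mm [265.2 -25.4  22.9] turn [-0.2  0.  90. ]
clock: 20.97
position: [0.4321, -0.0541, 0.2116]
tool_rot: [0.949, 0.314, -0.001, -0.002]
wrist_force: [0.3, -0.4, 0.7]
grip_width: 0.0856
clk 20.97 pos [432.1 -54.1 211.6] yaw 36.6 grip 85.6 F [ 0.3 -0.4  0.7]
shift mm [ 3.4 -8.1 11.6] turn [-0.2  0.2 36.6]
```

```bash
python3 -m handwheel '[{"x":0,"y":0,"z":2,"ax":0,"ay":0,"az":6,"claw":1},{"x":0,"y":0,"z":5,"ax":0,"ay":0,"az":13,"claw":1},{"x":0,"y":0,"z":8,"ax":0,"ay":0,"az":20,"claw":1},{"x":0,"y":0,"z":10,"ax":0,"ay":0,"az":27,"claw":1},{"x":0,"y":0,"z":11,"ax":0,"ay":0,"az":33,"claw":1},{"x":0,"y":0,"z":11,"ax":-0.2,"ay":0.2,"az":36.6,"claw":1},{"x":0,"y":0,"z":11,"ax":-0.2,"ay":0.2,"az":36.6,"claw":1}]';python3 plan.py 0.43 -0.0055 0.0715 0
python3 - <<'E'
from seg import *
s=robot.get_state();im2,d=robot.grab_frame("wrist");cv2.imwrite("pics/w12.png",im2)
im,d=robot.grab_frame("top");cv2.imwrite("pics/t12.png",im)
E
```

```text
clock: 21.55
position: [0.4312, -0.054, 0.1993]
tool_rot: [1.0, -0.001, -0.001, -0.0]
wrist_force: [0.1, 0.8, 0.2]
grip_width: 0.0857
clk 21.55 pos [431.2 -54.  199.3] yaw -0.2 grip 85.7 F [0.1 0.8 0.2]
shift mm [ -1.1 -48.4 127.8] turn [-0.   0.1 -0.2]
```

View pics/w12.png

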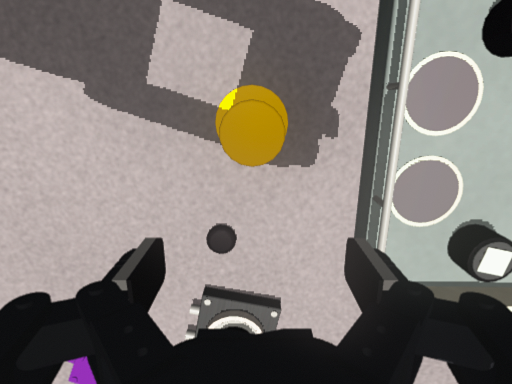

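The yellow can is upright on its pad with its lid at (253,132). I'll measure it and descend.

```bash
python3 - <<'E'
from h import *
print(px2plane("wrist",[(252.5,132)],.113,robot.get_state()))
E
python3 plan.py 0.43 -0.0055 0.0715 0
```

```text
[[ 0.43177078 -0.00672066  0.113     ]]
clk 21.65 pos [431.5 -54.1 199.8] yaw 0.2 grip 85.2 F [0.1 0.6 0.1]
shift mm [ -1.2 -48.5 128.3] turn [-0.   0.1  0.2]
```

```bash
python3 -m handwheel '[{"x":0,"y":-15,"z":5,"ax":0,"ay":0,"az":0,"claw":1},{"x":-1,"y":-35,"z":15,"ax":0,"ay":0,"az":0.2,"claw":1},{"x":-1,"y":-47.5,"z":35,"ax":0,"ay":0,"az":0.2,"claw":1},{"x":-1,"y":-47.5,"z":65,"ax":0,"ay":0,"az":0.2,"claw":1},{"x":-1,"y":-47.5,"z":95,"ax":0,"ay":0,"az":0.2,"claw":1},{"x":-1,"y":-47.5,"z":117,"ax":0,"ay":0,"az":0.2,"claw":1},{"x":-1,"y":-47.5,"z":126,"ax":0,"ay":0,"az":0.2,"claw":1},{"x":-1,"y":-47.5,"z":128,"ax":0,"ay":0,"az":0.2,"claw":1}]'
python3 -m handwheel '[{"x":0,"y":0,"z":0,"ax":0,"ay":0,"az":0,"claw":0.9},{"x":0,"y":0,"z":0,"ax":0,"ay":0,"az":0,"claw":0.4},{"x":0,"y":0,"z":0,"ax":0,"ay":0,"az":0,"claw":0.3},{"x":0,"y":0,"z":0,"ax":0,"ay":0,"az":0,"claw":0.3},{"x":0,"y":0,"z":0,"ax":0,"ay":0,"az":0,"claw":0.3},{"x":0,"y":0,"z":0,"ax":0,"ay":0,"az":0,"claw":0.3},{"x":0,"y":0,"z":0,"ax":0,"ay":0,"az":0,"claw":0.3},{"x":0,"y":0,"z":0,"ax":0,"ay":0,"az":0,"claw":0.3}]' 50;  python3 plan.py 0.608 0.0215 0.2 0
```

```text
clock: 22.32
position: [0.4292, -0.0064, 0.0703]
tool_rot: [1.0, 0.001, -0.002, -0.001]
wrist_force: [-0.2, -0.4, 0.0]
grip_width: 0.0852
clock: 22.98
position: [0.4298, -0.0065, 0.0716]
tool_rot: [1.0, 0.001, -0.001, -0.0]
wrist_force: [-1.8, 0.2, 8.0]
grip_width: 0.0488
clk 22.98 pos [429.8  -6.5  71.6] yaw 0.1 grip 48.8 F [-1.8  0.2  8. ]
shift mm [ 177.9  -27.9 -128.7] turn [-0.   0.1  0.1]
```

```bash
python3 -m handwheel '[{"x":0,"y":0,"z":-8,"ax":0,"ay":0,"az":0,"claw":0.3},{"x":0,"y":0,"z":-28,"ax":0,"ay":0,"az":0,"claw":0.3},{"x":0,"y":0,"z":-55,"ax":0,"ay":0,"az":0,"claw":0.3},{"x":3,"y":0,"z":-85,"ax":0,"ay":0,"az":0,"claw":0.3},{"x":15,"y":-3,"z":-110,"ax":0,"ay":0,"az":0,"claw":0.3},{"x":35,"y":-7,"z":-125,"ax":0,"ay":0,"az":0,"claw":0.3},{"x":62,"y":-11,"z":-129,"ax":0,"ay":0,"az":0,"claw":0.3},{"x":90,"y":-16,"z":-129,"ax":0,"ay":0,"az":0,"claw":0.3}]' 60
python3 -m handwheel '[{"x":26,"y":-4,"z":0,"ax":0,"ay":0,"az":0,"claw":0.3},{"x":50,"y":-8,"z":0,"ax":0,"ay":0,"az":0,"claw":0.3},{"x":70,"y":-11,"z":0,"ax":0,"ay":0,"az":0,"claw":0.3},{"x":80,"y":-12,"z":5,"ax":0,"ay":0,"az":0,"claw":0.3},{"x":84,"y":-12,"z":15,"ax":0,"ay":0,"az":0,"claw":0.3},{"x":85,"y":-12,"z":30,"ax":0,"ay":0,"az":0,"claw":0.3},{"x":85,"y":-12,"z":45,"ax":0,"ay":0,"az":0,"claw":0.3},{"x":85,"y":-12,"z":50,"ax":0,"ay":0,"az":0,"claw":0.3}]'; python3 plan.py 0.608 0.0215 0.112 0
```

```text
clock: 23.65
position: [0.5216, 0.0095, 0.2036]
tool_rot: [1.0, 0.001, 0.001, -0.0]
wrist_force: [-0.3, 0.4, -1.3]
grip_width: 0.0488
clock: 24.32
position: [0.6051, 0.0215, 0.1513]
tool_rot: [1.0, 0.001, -0.001, -0.0]
wrist_force: [-0.6, 0.2, -1.7]
grip_width: 0.0486
clk 24.32 pos [605.1  21.5 151.3] yaw 0.1 grip 48.6 F [-0.6  0.2 -1.7]
shift mm [ 3.   0.1 39.3] turn [-0.   0.1  0.1]
```

```bash
python3 -m handwheel '[{"x":3,"y":0,"z":8,"ax":0,"ay":0,"az":0.1,"claw":0.3},{"x":3,"y":0,"z":20,"ax":0,"ay":0,"az":0.1,"claw":0.3},{"x":3,"y":0,"z":30,"ax":0,"ay":0,"az":0.1,"claw":0.3},{"x":3,"y":0,"z":36,"ax":0,"ay":0,"az":0.1,"claw":0.3},{"x":3,"y":0,"z":39,"ax":0,"ay":0,"az":0.1,"claw":0.3},{"x":3,"y":0,"z":39,"ax":0,"ay":0,"az":0.1,"claw":0.3},{"x":3,"y":0,"z":39,"ax":0,"ay":0,"az":0.1,"claw":0.3}]'; python3 plan.py 0.608 0.0215 0.1085 0
python3 - <<'E'
from h import *
im,d=robot.grab_frame("scene");cv2.imwrite("pics/s13.png",cv2.resize(im[170:290,180:340],None,fx=5,fy=5))
E
```

```text
clock: 24.9
position: [0.6082, 0.0215, 0.1126]
tool_rot: [1.0, -0.0, -0.0, -0.0]
wrist_force: [0.6, 0.9, -0.5]
grip_width: 0.0485
clk 24.90 pos [608.2  21.5 112.6] yaw -0.0 grip 48.5 F [ 0.6  0.9 -0.5]
shift mm [-0.2  0.   4.1] turn [-0.  0. -0.]
```

View pics/s13.png

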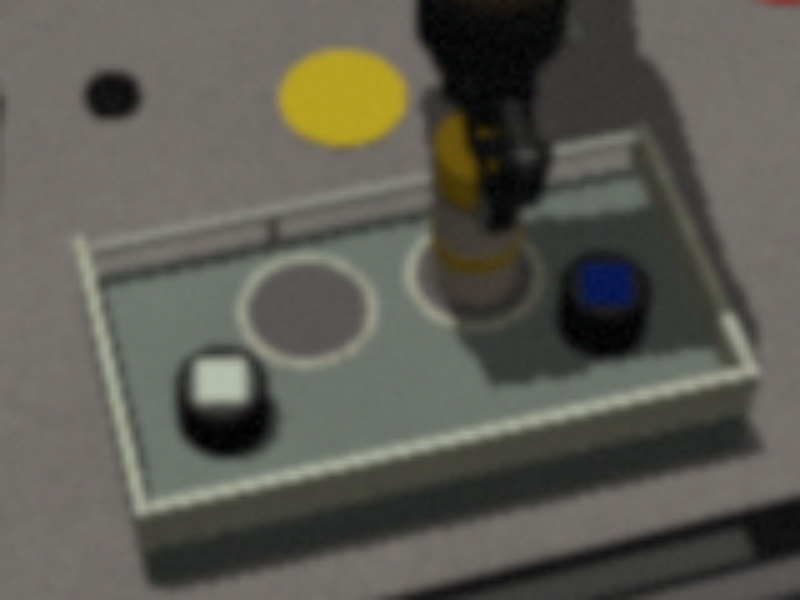

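```bash
python3 - <<'E'
from h import *
im,d=robot.grab_frame("scene")
p=robot.camera_params("scene");R=np.array(p["R"]);t=np.array(p["t"])
t_=np.linspace(0,2*np.pi,60)
def pr(c,r,z):
    X=np.c_[c[0]+r*np.cos(t_),c[1]+r*np.sin(t_),0*t_+z]
    return cv2.projectPoints(X,cv2.Rodrigues(R)[0],t,p["K"],p["dist"])[0].reshape(-1,2)
o=cv2.resize(im[190:270,220:320],None,fx=8,fy=7.5,interpolation=cv2.INTER_CUBIC)
o=cv2.resize(im[190:265,220:320],None,fx=8,fy=8,interpolation=cv2.INTER_CUBIC)
for c,r,z,col in (((.6086,.0214),.038,.04,(0,0,255)),((.607,-.0745),.038,.04,(0,0,255)),((.608,.0215),.025,.044,(255,0,255))):
    q=(pr(c,r,z)-[220,190]+.5)*8
    cv2.polylines(o,[q.astype(int)],True,col,1)
cv2.imwrite("pics/s13b.png",o)
E
```

```text
(no output)
```

View pics/s13b.png

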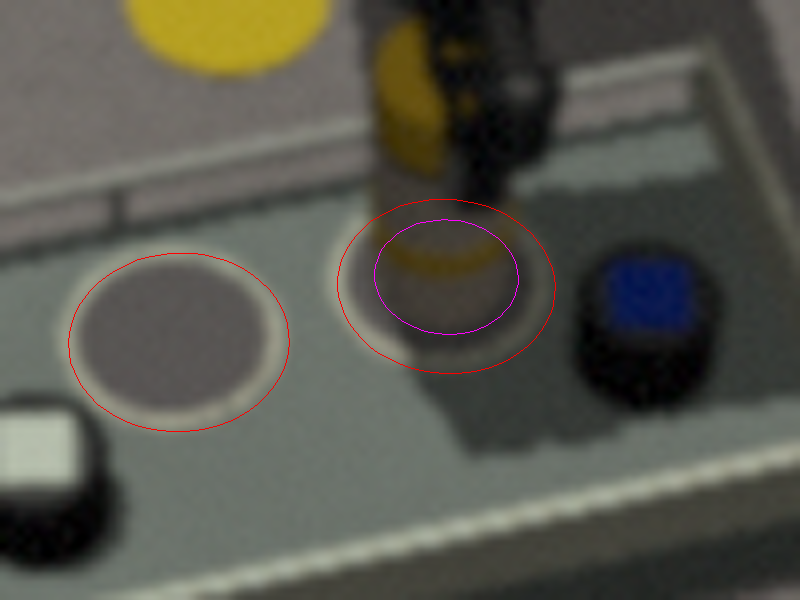

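The overlay (red marks the circles, magenta the can base) matches the image to about 1 px, so the can is over the centre of its circle. I'll set it down.

```bash
python3 -m handwheel '[{"x":0,"y":0,"z":1,"ax":0,"ay":0,"az":0,"claw":0.3},{"x":0,"y":0,"z":2,"ax":0,"ay":0,"az":0,"claw":0.3},{"x":0,"y":0,"z":2.8,"ax":0,"ay":0,"az":0,"claw":0.3},{"x":0,"y":0,"z":2.8,"ax":0,"ay":0,"az":0,"claw":0.3}]'; python3 -m handwheel '[{"x":0,"y":0,"z":0.6,"ax":0,"ay":0,"az":0,"claw":0.3},{"x":0,"y":0,"z":1.2,"ax":0,"ay":0,"az":0,"claw":0.3},{"x":0,"y":0,"z":1.2,"ax":0,"ay":0,"az":0,"claw":0.3}]'; python3 plan.py 0.608 0.0215 0.1085 0
```

```text
clock: 25.33
position: [0.6083, 0.0216, 0.11]
tool_rot: [1.0, -0.0, -0.0, -0.0]
wrist_force: [-0.1, -0.3, -3.3]
grip_width: 0.0487
clock: 25.58
position: [0.6083, 0.0215, 0.1088]
tool_rot: [1.0, -0.0, -0.0, -0.0]
wrist_force: [0.1, 0.1, -2.0]
grip_width: 0.0489
clk 25.58 pos [608.3  21.5 108.8] yaw -0.0 grip 48.9 F [ 0.1  0.1 -2. ]
shift mm [-0.3  0.   0.3] turn [-0.  0. -0.]
```

```bash
python3 -m handwheel '[{"x":0,"y":0,"z":0.5,"ax":0,"ay":0,"az":0,"claw":0.3},{"x":0,"y":0,"z":1,"ax":0,"ay":0,"az":0,"claw":0.3},{"x":0,"y":0,"z":1,"ax":0,"ay":0,"az":0,"claw":0.3}]'; python3 plan.py 0.608 0.0215 0.1085 0
```

```text
clock: 25.83
position: [0.6084, 0.0215, 0.1087]
tool_rot: [1.0, -0.0, 0.0, -0.0]
wrist_force: [-4.4, 0.4, 9.0]
grip_width: 0.0484
clk 25.83 pos [608.4  21.5 108.7] yaw -0.0 grip 48.4 F [-4.4  0.4  9. ]
shift mm [-0.4  0.   0.2] turn [-0. -0. -0.]
```

Contact. I'll release, rise and check.

```bash
python3 -m handwheel '[{"x":0,"y":0,"z":0,"ax":0,"ay":0,"az":0,"claw":0.6},{"x":0,"y":0,"z":0,"ax":0,"ay":0,"az":0,"claw":0.8},{"x":0,"y":0,"z":0,"ax":0,"ay":0,"az":0,"claw":1},{"x":0,"y":0,"z":0,"ax":0,"ay":0,"az":0,"claw":1},{"x":0,"y":0,"z":-0.5,"ax":0,"ay":0,"az":0,"claw":1},{"x":0,"y":0,"z":-15,"ax":0,"ay":0,"az":0,"claw":1},{"x":0,"y":0,"z":-45,"ax":0,"ay":0,"az":0,"claw":1},{"x":0,"y":0,"z":-85,"ax":0,"ay":0,"az":0,"claw":1}]'
python3 -m handwheel '[{"x":-15,"y":-15,"z":-10,"ax":0,"ay":0,"az":0,"claw":1},{"x":-35,"y":-45,"z":-15,"ax":0,"ay":0,"az":0,"claw":1},{"x":-55,"y":-75,"z":-15,"ax":0,"ay":0,"az":0,"claw":1},{"x":-75,"y":-105,"z":-15,"ax":0,"ay":0,"az":0,"claw":1},{"x":-95,"y":-135,"z":-15,"ax":0,"ay":0,"az":0,"claw":1},{"x":-120,"y":-165,"z":-15,"ax":0,"ay":0,"az":0,"claw":1},{"x":-145,"y":-190,"z":-15,"ax":0,"ay":0,"az":0,"claw":1},{"x":-160,"y":-205,"z":-15,"ax":0,"ay":0,"az":0,"claw":1}]';python3 plan.py 0.387 0.2975 0.0675 0
python3 - <<'E'
from h import *
im,d=robot.grab_frame("top");cv2.imwrite("pics/t14.png",cv2.resize(im[90:250,120:380],None,fx=3,fy=3,interpolation=cv2.INTER_CUBIC))
im,d=robot.grab_frame("wrist");cv2.imwrite("pics/w14.png",im)
E
```

```text
clock: 26.5
position: [0.6071, 0.0216, 0.192]
tool_rot: [1.0, -0.0, -0.002, -0.0]
wrist_force: [1.2, 0.5, 1.0]
grip_width: 0.0854
clock: 27.17
position: [0.445, 0.2287, 0.2081]
tool_rot: [1.0, 0.0, -0.002, -0.001]
wrist_force: [0.6, 0.1, -1.0]
grip_width: 0.0853
clk 27.17 pos [445.  228.7 208.1] yaw 0.0 grip 85.3 F [ 0.6  0.1 -1. ]
shift mm [-57.3 -68.7 141. ] turn [-0.1  0.3  0. ]
```

View pics/t14.png

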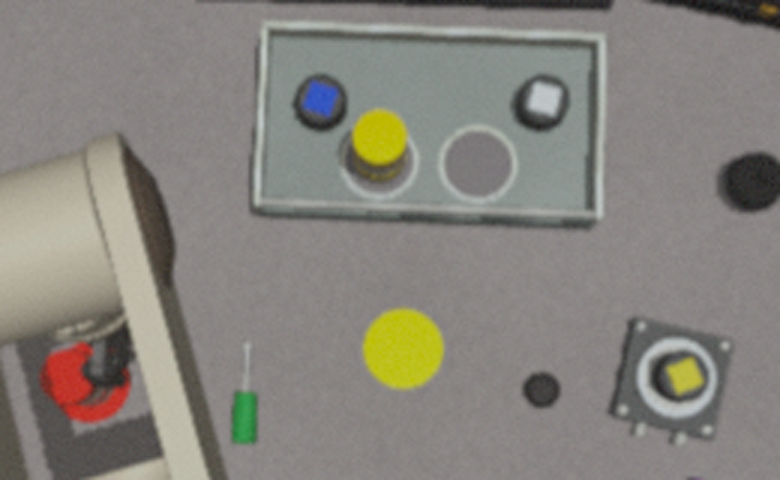

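View pics/w14.png

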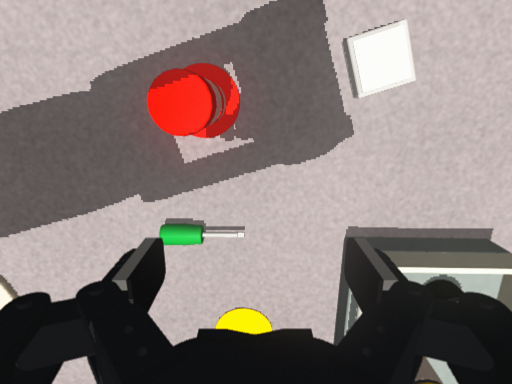

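The yellow can is back as it began, and the gold standard is on the chuck. The red lid is at (182,102) in the wrist view.

```bash
python3 - <<'E'
from h import *
print(px2plane("wrist",[(182,102)],.113,robot.get_state()))
E
python3 plan.py 0.387 0.298 0.0675 0
```

```text
[[0.39228609 0.297396   0.113     ]]
clk 27.27 pos [445.3 228.7 208.4] yaw 0.1 grip 85.3 F [0.3 1.  0.8]
shift mm [-57.5 -69.2 141.2] turn [-0.1  0.2  0.1]
```

```bash
python3 -m handwheel '[{"x":-15,"y":-18,"z":0,"ax":0,"ay":0,"az":0,"claw":1},{"x":-38,"y":-45,"z":5,"ax":0,"ay":0.2,"az":0,"claw":1},{"x":-54,"y":-64,"z":20,"ax":0,"ay":0.2,"az":0,"claw":1},{"x":-57,"y":-69,"z":50,"ax":0,"ay":0.2,"az":0,"claw":1},{"x":-57,"y":-69,"z":85,"ax":0,"ay":0.2,"az":0,"claw":1},{"x":-57,"y":-69,"z":118,"ax":0,"ay":0.2,"az":0,"claw":1},{"x":-57,"y":-69,"z":136,"ax":0,"ay":0.2,"az":0,"claw":1},{"x":-57,"y":-69,"z":138.5,"ax":0,"ay":0.2,"az":0,"claw":1}]';python3 plan.py 0.388 0.2975 0.0695 0
python3 -m handwheel '[{"x":0,"y":0,"z":0,"ax":0,"ay":0,"az":0,"claw":0.9},{"x":0,"y":0,"z":0,"ax":0,"ay":0,"az":0,"claw":0.4},{"x":0,"y":0,"z":0,"ax":0,"ay":0,"az":0,"claw":0.3},{"x":0,"y":0,"z":0,"ax":0,"ay":0,"az":0,"claw":0.3},{"x":0,"y":0,"z":0,"ax":0,"ay":0,"az":0,"claw":0.3},{"x":0,"y":0,"z":0,"ax":0,"ay":0,"az":0,"claw":0.3},{"x":0,"y":0,"z":0,"ax":0,"ay":0,"az":0,"claw":0.3},{"x":0,"y":0,"z":0,"ax":0,"ay":0,"az":0,"claw":0.3}]' 50;  python3 plan.py 0.607 -0.0745 0.26 0
```

```text
clock: 27.93
position: [0.3864, 0.2966, 0.0668]
tool_rot: [1.0, 0.001, -0.003, 0.001]
wrist_force: [-0.6, -0.0, -0.4]
grip_width: 0.0857
clk 27.93 pos [386.4 296.6  66.8] yaw 0.1 grip 85.7 F [-0.6 -0.  -0.4]
shift mm [ 1.6 -0.9 -2.7] turn [0.1 0.3 0.1]
clock: 28.6
position: [0.3872, 0.2969, 0.0684]
tool_rot: [1.0, 0.001, -0.001, 0.0]
wrist_force: [-1.1, -1.0, 7.1]
grip_width: 0.0488
clk 28.60 pos [387.2 296.9  68.4] yaw 0.1 grip 48.8 F [-1.1 -1.   7.1]
shift mm [ 218.4  371.9 -192.2] turn [0.  0.2 0.1]
```

```bash
python3 -m handwheel '[{"x":0,"y":0,"z":-8,"ax":0,"ay":0,"az":0,"claw":0.3},{"x":0,"y":0,"z":-28,"ax":0,"ay":0,"az":0,"claw":0.3},{"x":0,"y":0,"z":-58,"ax":0,"ay":0,"az":0,"claw":0.3},{"x":0,"y":0,"z":-92,"ax":0,"ay":0,"az":0,"claw":0.3},{"x":0,"y":0,"z":-125,"ax":0,"ay":0,"az":0,"claw":0.3},{"x":5,"y":8,"z":-155,"ax":0,"ay":0.2,"az":0,"claw":0.3},{"x":14,"y":24,"z":-178,"ax":0,"ay":0.2,"az":0,"claw":0.3},{"x":28,"y":48,"z":-192,"ax":0,"ay":0.2,"az":0,"claw":0.3}]' 60
python3 -m handwheel '[{"x":16,"y":28,"z":0,"ax":0,"ay":0,"az":0,"claw":0.3},{"x":33,"y":58,"z":-5,"ax":0,"ay":0,"az":0,"claw":0.3},{"x":50,"y":88,"z":-5,"ax":0,"ay":0,"az":0,"claw":0.3},{"x":67,"y":118,"z":-5,"ax":0,"ay":0,"az":0,"claw":0.3},{"x":84,"y":148,"z":-5,"ax":0,"ay":0,"az":0,"claw":0.3},{"x":101,"y":178,"z":-5,"ax":0,"ay":0,"az":0,"claw":0.3},{"x":117,"y":205,"z":-5,"ax":0,"ay":0,"az":0,"claw":0.3},{"x":130,"y":228,"z":-5,"ax":0,"ay":0,"az":0,"claw":0.3}]'; python3 plan.py 0.607 -0.0745 0.26 0
```

```text
clock: 29.27
position: [0.4157, 0.2496, 0.2646]
tool_rot: [1.0, 0.002, 0.002, -0.001]
wrist_force: [0.5, -0.0, -3.3]
grip_width: 0.0492
clock: 29.93
position: [0.5474, 0.02, 0.2708]
tool_rot: [1.0, 0.002, 0.003, -0.001]
wrist_force: [-0.5, 0.3, -3.3]
grip_width: 0.049
clk 29.93 pos [547.4  20.  270.8] yaw 0.2 grip 49.0 F [-0.5  0.3 -3.3]
shift mm [59.2 94.7 11. ] turn [-0.1 -0.3  0.2]
```

```bash
python3 -m handwheel '[{"x":17,"y":27,"z":0,"ax":0,"ay":0,"az":0,"claw":0.3},{"x":34,"y":55,"z":0,"ax":0,"ay":-0.3,"az":0,"claw":0.3},{"x":48,"y":77,"z":0,"ax":0,"ay":-0.3,"az":0,"claw":0.3},{"x":56,"y":90,"z":10,"ax":0,"ay":-0.3,"az":0.2,"claw":0.3},{"x":59,"y":94.5,"z":30,"ax":0,"ay":-0.3,"az":0.2,"claw":0.3},{"x":59,"y":94.5,"z":60,"ax":0,"ay":-0.3,"az":0.2,"claw":0.3},{"x":59,"y":94.5,"z":80,"ax":0,"ay":-0.3,"az":0.2,"claw":0.3},{"x":59,"y":94.5,"z":90,"ax":0,"ay":-0.3,"az":0.2,"claw":0.3}]'; python3 -m handwheel '[{"x":0,"y":0,"z":0,"ax":0,"ay":0,"az":0,"claw":0.3}]'; python3 plan.py 0.607 -0.0745 0.109 0
python3 - <<'E'
from h import *
im,d=robot.grab_frame("scene");cv2.imwrite("pics/s15.png",cv2.resize(im[160:280,170:330],None,fx=5,fy=5))
E
```

```text
clock: 30.6
position: [0.6061, -0.0737, 0.1782]
tool_rot: [1.0, 0.0, -0.001, -0.001]
wrist_force: [-1.0, 0.4, -3.7]
grip_width: 0.0488
clock: 30.68
position: [0.6053, -0.0732, 0.1767]
tool_rot: [1.0, 0.0, -0.003, -0.002]
wrist_force: [-1.1, -0.0, -2.8]
grip_width: 0.0484
clk 30.68 pos [605.3 -73.2 176.7] yaw 0.0 grip 48.4 F [-1.1 -0.  -2.8]
shift mm [ 2.1  1.5 67.7] turn [-0.2  0.3  0. ]
```

View pics/s15.png

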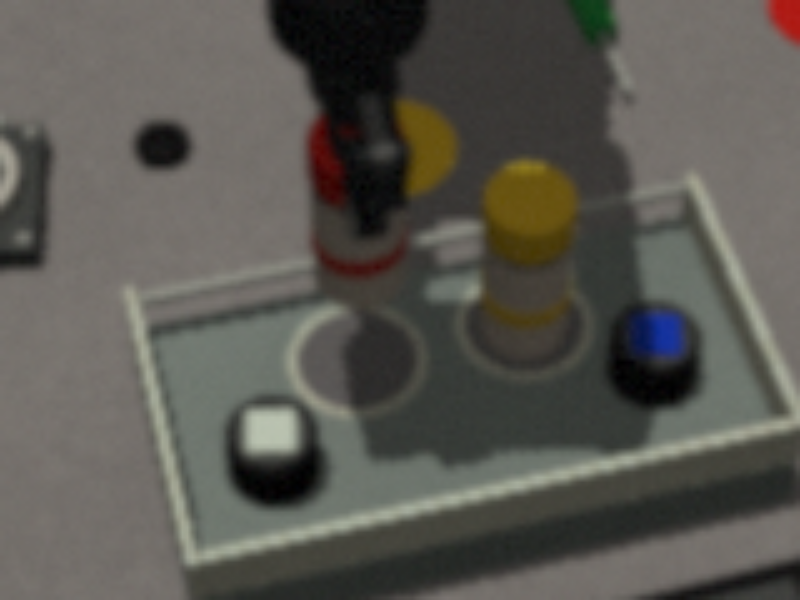

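The red can is above its own circle (355,362), and the yellow can stands on its circle. I'll lower the red one.

```bash
python3 -m handwheel '[{"x":2,"y":1.3,"z":10,"ax":-0.2,"ay":0.3,"az":0,"claw":0.3},{"x":2,"y":1.3,"z":25,"ax":-0.2,"ay":0.3,"az":0,"claw":0.3},{"x":2,"y":1.3,"z":42,"ax":-0.2,"ay":0.3,"az":0,"claw":0.3},{"x":2,"y":1.3,"z":56,"ax":-0.2,"ay":0.3,"az":0,"claw":0.3},{"x":2,"y":1.3,"z":64,"ax":-0.2,"ay":0.3,"az":0,"claw":0.3},{"x":2,"y":1.3,"z":67,"ax":-0.2,"ay":0.3,"az":0,"claw":0.3},{"x":2,"y":1.3,"z":67,"ax":-0.2,"ay":0.3,"az":0,"claw":0.3},{"x":2,"y":1.3,"z":67,"ax":-0.2,"ay":0.3,"az":0,"claw":0.3}]'; python3 plan.py 0.607 -0.0745 0.1055 0
```

```text
clock: 31.4
position: [0.6076, -0.0744, 0.1117]
tool_rot: [1.0, 0.0, 0.001, 0.0]
wrist_force: [0.2, -0.5, -3.3]
grip_width: 0.0491
clk 31.40 pos [607.6 -74.4 111.7] yaw 0.0 grip 49.1 F [ 0.2 -0.5 -3.3]
shift mm [-0.6  0.1  6.2] turn [ 0.  -0.1  0. ]
```

```bash
python3 -m handwheel '[{"x":-0.4,"y":0,"z":2,"ax":0,"ay":0,"az":0,"claw":0.3},{"x":-0.4,"y":0,"z":4,"ax":0,"ay":0,"az":0,"claw":0.3},{"x":-0.4,"y":0,"z":5,"ax":0,"ay":0,"az":0,"claw":0.3},{"x":-0.4,"y":0,"z":5,"ax":0,"ay":0,"az":0,"claw":0.3}]'; python3 -m handwheel '[{"x":0,"y":0,"z":0.6,"ax":0,"ay":0,"az":0,"claw":0.3},{"x":0,"y":0,"z":1.2,"ax":0,"ay":0,"az":0,"claw":0.3},{"x":0,"y":0,"z":1.2,"ax":0,"ay":0,"az":0,"claw":0.3}]'; python3 plan.py 0.607 -0.0745 0.1055 0
```

```text
clock: 31.73
position: [0.6073, -0.0744, 0.1067]
tool_rot: [1.0, 0.0, 0.001, 0.0]
wrist_force: [-0.8, 0.1, -3.0]
grip_width: 0.0489
clock: 31.98
position: [0.6072, -0.0744, 0.1054]
tool_rot: [1.0, 0.0, 0.001, 0.0]
wrist_force: [-0.1, -0.2, -3.1]
grip_width: 0.0488
clk 31.98 pos [607.2 -74.4 105.4] yaw 0.0 grip 48.8 F [-0.1 -0.2 -3.1]
shift mm [-0.2  0.1 -0.1] turn [ 0.  -0.1  0. ]
```

```bash
python3 -m handwheel '[{"x":0,"y":0,"z":0.5,"ax":0,"ay":0,"az":0,"claw":0.3},{"x":0,"y":0,"z":1,"ax":0,"ay":0,"az":0,"claw":0.3},{"x":0,"y":0,"z":1,"ax":0,"ay":0,"az":0,"claw":0.3}]'; python3 plan.py 0.607 -0.0745 0.1055 0
```

```text
clock: 32.23
position: [0.6073, -0.0744, 0.1054]
tool_rot: [1.0, 0.0, 0.001, 0.0]
wrist_force: [-4.7, 0.3, 8.0]
grip_width: 0.0489
clk 32.23 pos [607.3 -74.4 105.4] yaw 0.0 grip 48.9 F [-4.7  0.3  8. ]
shift mm [-0.3  0.1 -0.1] turn [ 0.1 -0.2  0. ]
```

Contact. I'll release, rise, move well clear towards the robot, and look.

```bash
python3 -m handwheel '[{"x":0,"y":0,"z":0,"ax":0,"ay":0,"az":0,"claw":0.6},{"x":0,"y":0,"z":0,"ax":0,"ay":0,"az":0,"claw":0.8},{"x":0,"y":0,"z":0,"ax":0,"ay":0,"az":0,"claw":1},{"x":0,"y":0,"z":0,"ax":0,"ay":0,"az":0,"claw":1},{"x":0,"y":0,"z":-0.5,"ax":0,"ay":0,"az":0,"claw":1},{"x":0,"y":0,"z":-15,"ax":0,"ay":0,"az":0,"claw":1},{"x":0,"y":0,"z":-50,"ax":0,"ay":0,"az":0,"claw":1},{"x":0,"y":0,"z":-90,"ax":0,"ay":0,"az":0,"claw":1}]'
python3 -m handwheel '[{"x":-20,"y":0,"z":-30,"ax":0,"ay":0,"az":0,"claw":1},{"x":-50,"y":0,"z":-50,"ax":0,"ay":0,"az":0,"claw":1},{"x":-85,"y":0,"z":-60,"ax":0,"ay":0,"az":0,"claw":1},{"x":-120,"y":0,"z":-60,"ax":0,"ay":0,"az":0,"claw":1},{"x":-155,"y":0,"z":-60,"ax":0,"ay":0,"az":0,"claw":1},{"x":-180,"y":0,"z":-60,"ax":0,"ay":0,"az":0,"claw":1},{"x":-195,"y":0,"z":-60,"ax":0,"ay":0,"az":0,"claw":1},{"x":-195,"y":0,"z":-60,"ax":0,"ay":0,"az":0,"claw":1}]'
python3 - <<'E'
from seg import *
im,d=robot.grab_frame("top");cv2.imwrite("pics/t16.png",cv2.resize(im[90:250,120:380],None,fx=3,fy=3,interpolation=cv2.INTER_CUBIC))
for lo,hi in (((0,150,90),(8,255,255)),((20,140,90),(34,255,255)),((105,120,60),(130,255,255))):
  for c in comps(im,lo,hi): print(c)
im,d=robot.grab_frame("scene");cv2.imwrite("pics/s16.png",cv2.resize(im[100:290,80:340],None,fx=3,fy=3))
E
```

```text
clock: 32.9
position: [0.6061, -0.0741, 0.1945]
tool_rot: [1.0, 0.0, -0.001, -0.0]
wrist_force: [0.0, -0.6, 0.3]
grip_width: 0.0854
clock: 33.57
position: [0.4091, -0.0741, 0.2555]
tool_rot: [1.0, -0.0, -0.0, 0.0]
wrist_force: [-0.0, 0.3, 0.4]
grip_width: 0.0853
((np.float64(280.4), np.float64(137.0)), 250, [272, 128, 18, 18])
((np.float64(149.7), np.float64(216.9)), 523, [137, 204, 26, 26])
((np.float64(245.9), np.float64(135.8)), 266, [237, 127, 18, 19])
((np.float64(244.5), np.float64(203.3)), 90, [241, 195, 8, 18])
((np.float64(347.8), np.float64(214.7)), 74, [343, 210, 11, 11])
((np.float64(260.3), np.float64(215.1)), 24, [258, 212, 6, 7])
((np.float64(226.5), np.float64(122.4)), 91, [221, 117, 12, 12])
((np.float64(453.8), np.float64(315.0)), 982, [436, 298, 37, 34])
```

View pics/t16.png

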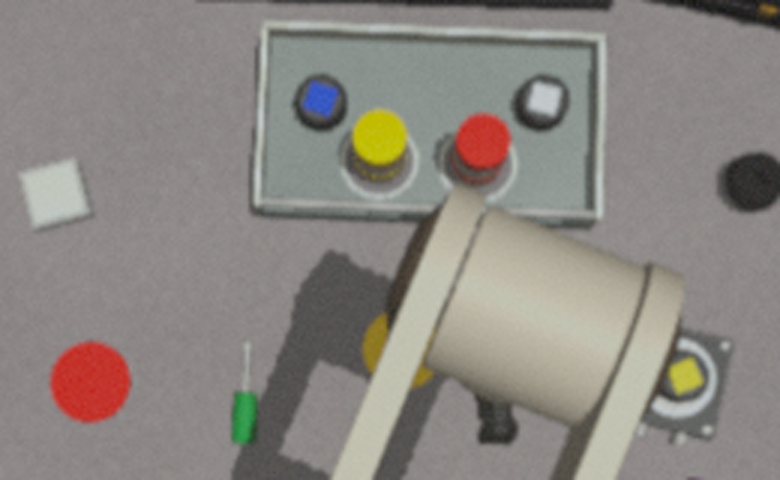

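View pics/s16.png

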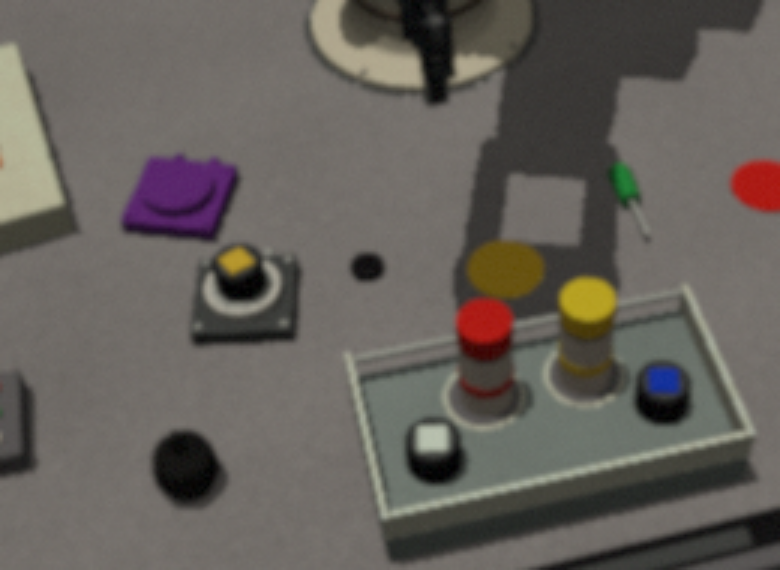

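Everything looks right. The red lid is 1.2 px off its first place, so I'll check its centring from the wrist camera.

```bash
python3 -m handwheel '[{"x":20,"y":8,"z":0,"ax":0,"ay":0,"az":0,"claw":1},{"x":50,"y":20,"z":-5,"ax":0,"ay":0,"az":0,"claw":1},{"x":85,"y":34,"z":-10,"ax":0,"ay":0,"az":0,"claw":1},{"x":120,"y":48,"z":-15,"ax":0,"ay":0,"az":0,"claw":1},{"x":155,"y":62,"z":-20,"ax":0,"ay":0,"az":0,"claw":1},{"x":180,"y":70,"z":-20,"ax":0,"ay":0,"az":0,"claw":1},{"x":195,"y":70,"z":-20,"ax":0,"ay":0,"az":0,"claw":1},{"x":195,"y":70,"z":-20,"ax":0,"ay":0,"az":0,"claw":1}]'
python3 - <<'E'
from seg import *
s=robot.get_state();im,d=robot.grab_frame("wrist");cv2.imwrite("pics/w17.png",im)
for lo,hi in (((0,150,70),(8,255,255)),((18,140,90),(34,255,255))):
  for c in comps(im,lo,hi,200): print(c, px2plane("wrist",[c[0]],.15,s)[0].round(4))
print(s["position"])
o=im.copy()
p=robot.camera_params("wrist");M=np.array(p["mount"]);T=np.eye(4);T[:3,:3]=Rn.from_quat(s["tool_rot"]).as_matrix();T[:3,3]=s["position"];W=np.linalg.inv(T@M)
def pj(X): return cv2.projectPoints(np.array(X,float).reshape(-1,3),cv2.Rodrigues(W[:3,:3])[0],W[:3,3],p["K"],p["dist"])[0].reshape(-1,2)
a=np.linspace(0,6.283,60)
for c in ((.607,-.0745),(.6086,.0214)):
    for r,z,col in ((.038,.04,(0,255,0)),(.025,.15,(255,0,0))): cv2.polylines(o,[pj(np.c_[c[0]+r*np.cos(a),c[1]+r*np.sin(a),0*a+z]).round().astype(int)],True,col,1)
cv2.imwrite("pics/w17o.png",cv2.resize(o[0:300,112:512],None,fx=2,fy=2))
E
```

```text
clock: 34.33
position: [0.6091, -0.1447, 0.2728]
tool_rot: [1.0, -0.0, -0.001, -0.0]
wrist_force: [0.7, 0.2, -1.1]
grip_width: 0.0852
((np.float64(252.2), np.float64(97.7)), 2764, [224, 67, 58, 62]) [ 0.6089 -0.0726  0.15  ]
((np.float64(253.5), np.float64(5.7)), 526, [230, 0, 49, 16]) [ 0.6101 -0.0046  0.15  ]
((np.float64(108.9), np.float64(43.0)), 3529, [77, 8, 65, 71]) [ 0.4949 -0.0309  0.15  ]
((np.float64(94.5), np.float64(261.0)), 414, [81, 249, 28, 25]) [ 0.4553 -0.2249  0.15  ]
[ 0.6090653  -0.1446835   0.27280553]
```

View pics/w17o.png

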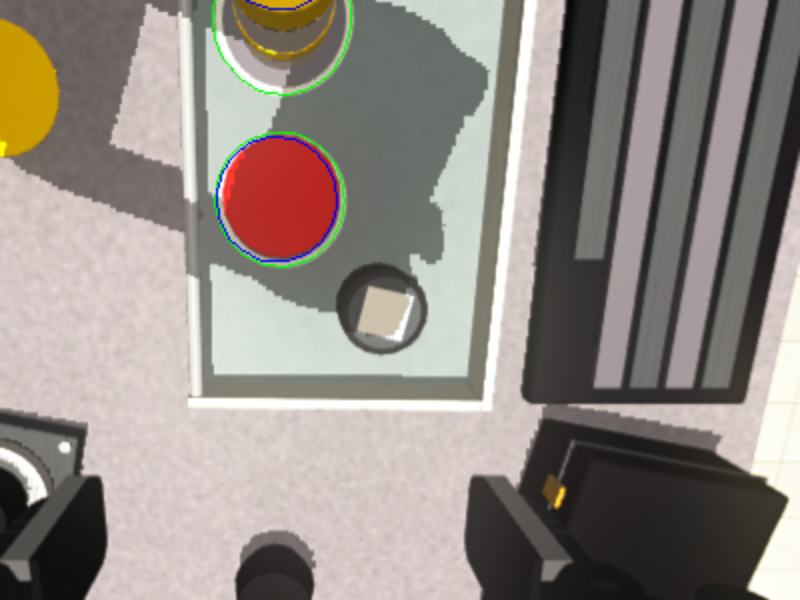

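The drawn circle and lid outlines agree with the picture, and the red can is within about 2 mm of its circle's centre. I'll hand the job in.

```bash
python3 -c "
from station import robot
print(robot.finish_job())"
```

```text
the job is handed in; nothing more can be done
None
```

The job is done and handed in at about 34 s of the 141 s allowed. I parked both canisters on their own discs and set the gold standard on the chuck while both were parked. Then I put the yellow and red canisters back on the circles they came from. All three were set down gently, released only once the wrist force showed contact of 8 to 19 N.

**Last checks:**
- **Gold standard:** it measured (0.406, −0.272), the same as the chuck centre to within about 1 mm.
- **Canisters:** both are upright. Red is about 2 mm from its circle's centre. I set yellow down within about 1 mm, going by the arm's position; the last wrist view only caught part of it.
- **White and blue standards:** they are where they started in every view, and the robot was clear of everything at hand-in.

**Disagreements:**
- The top and wrist cameras differed by 2 to 5 mm in x throughout; I worked with the wrist and grip positions.
- In the top view the returned red lid sits 1.2 px (about 3 mm) from where it began, which fits the 2 mm the wrist camera shows.

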